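# Pack two shelf-fitting kits

### The arm

A 6-joint arm with a two-finger parallel gripper is mounted at the origin on the work surface. World frame = base frame: x ahead of the robot, y to its left, z up, the work surface at z = 0. Lengths are in m, angles in rad, forces in N, time in s.
With the tool pointing down it reaches from about 0.425 to 0.95 m from the base axis. Payload 3.5 kg.
Tool frame: the origin (TCP) lies at the very end of the fingers, on their centre line; the grasp point (between the pads) lies behind it (ctrl.grasp_offset is the z of the grasp point in the tool frame, in m); z points along the fingers, x is the direction in which the jaws open and shut, and the axes are right-handed (so a half turn about z gives the same grasp; the last joint's range is limited). The gripper opens to 85 mm and grips with 20 to 120 N. Pads are 22 mm wide; open, the fingers measure 114 mm over their backs; the gripper's body (76 mm by 85 mm) begins 54 mm behind the grasp point. The pads swing forward as they close: fully open they stand 13 mm farther back than shut.
Start: joints at [1.049, 0.286, 1.577, -0, 1.279, -0.15], TCP at [0.245, 0.629, 0.231] pointing down, gripper open.
Joint ranges: [-2.77, 2.77], [-0.9, 2.22], [0.21, 2.48], [-1.53, 4.67], [0.24, 2.81], [-2.84, 2.84]. Speed limits (rad/s): [2.79, 2.79, 3.14, 3.14, 3.14, 3.14].

### API

Orientations are given as a unit quaternion [x, y, z, w].
In Python, from plant import ctrl gives the robot as it stands.
- The arm moves only by the shell command python3 -m jog 'ROWS' [FORCE]. ROWS is JSON, a list of rows, each an object with "grip": the closure, from 0 (fully open) to 1 (shut); "xyz": the shift along the tool's x, y, z in m, a list of three; "dr": the turn, a rotation vector about the tool's x, y, z in rad, a list of three. A call has 1 to 12 rows; each row is the pose to reach, as a shift and turn from the pose commanded when the call began, along the tool's axes at that moment; what a row does not reach only later rows make up. A row lasts 1/12 s, in which the tool goes at most 41.7 mm and 7.16 degrees, less where a joint would pass 70% of its speed; a pose out of reach is approached as far as the arm can. A call with a gripper value outside its range is refused whole. The fingers move at their own pace and stop on an object; FORCE is the grip in N (left out, the last holds). Time passes only in rows, so rows that repeat a pose let the fingers close. It gives the time, the measured TCP pose, the force and the opening at its end, in the units of the state.
- ctrl.get_state(): the state, without advancing time (a new reading comes with each control period).
- ctrl.read_camera(name): name is "side" or "top" or "wrist"; returns the picture (420x560x3 uint8, red, green, blue); there is no depth.
- ctrl.get_calibration(name): a dict with "mtx" (3x3 intrinsics, pixels), "R" (3x3) and "t" (3): a world point X has camera coordinates R X + t; the wrist camera has in their place "hand_eye" (4x4, takes a point from camera to tool coordinates, whose origin is the TCP and whose axes are the tool frame's). Camera axes: x right, y down, z forward; pixel columns grow to the right and rows downward; lengths in m; the calibration is good to about 2 mm. A picture is of the moment at which its call begins: read the wrist's pose just before it. get_calibration takes no time and is no camera call.
- ctrl.sign_off(): hands the job in, once; it reports no verdict.
The state is a dict: "time": time; "qpos": joint angles; "dq": joint speeds; "joint_efforts": joint torques, N m; "eef_pos": TCP position; "tcp_rot": TCP orientation; "contact_force": force on the tool from outside, world axes, zero at the start; "wrist_torque": the same for the moment, N m; "opening": opening from 0.0 (shut) to 1.0 (fully open).
Only numpy, scipy, OpenCV 4.12 (cv2) and the standard library are available. Lean on these libraries where they do the work, as an engineer would, in place of code of your own. Each camera call takes 0.05 s, during which the arm holds its last target.

### The job

Make up two kits from the stock on the perforated panel: the steel U-bracket and the black socket go into the brown carton, then the steel levelling foot and the red post cap go into the blue tray; finish the carton before you touch the parts for the blue tray. In each, stand the metal part in the middle of the black rubber pad and the plastic part in the middle of the white circle, upright the way they stand now. Leave the orange socket, the brass foot and the tape measure where they are.

Things in the scene. Friction and masses are not known exactly. Their poses are not given: they have to be found in the camera images.
- carton: Brown cardboard tray (the carton), 140 x 250 mm, long side along own y, any yaw, fixed. Origin: centre of underside, at table height. Walls 22 mm high, 4 mm thick; a divider at y = 0 makes two compartments, 119 (y) by 132 mm (x), centred at y = +-61.5 mm. The +y one has a black rubber pad (90 mm disc, top 7 mm up) in its middle, the -y one a white circle (90 mm) on the bare floor (4 mm up).
- blue_tray: Blue plastic tray, 140 x 250 mm, long side along own y, any yaw, fixed. Origin: centre of underside, at table height. Walls 22 mm high, 4 mm thick; a divider at y = 0 makes two compartments, 119 (y) by 132 mm (x), centred at y = +-61.5 mm. The -y one has a black rubber pad (90 mm disc, top 7 mm up) in its middle, the +y one a white circle (90 mm) on the bare floor (4 mm up).
- bracket_mid (a point): Centre (half-way up, 22.5 mm above its underside) of the bright steel U-bracket: a channel open at the top, 50 mm long along its own x, 40 mm wide over its two upright 5 mm walls along its own y, 45 mm high; about 200 g. Grip it across the outsides of the walls. z is up. Starts standing on the cream perforated panel (top 12 mm above the table).
- black_socket_mid (a point): Centre (half-way up, 25 mm above its underside) of the black plastic socket: an upright round sleeve 42 mm in diameter and 50 mm high with a foot flange 50 mm across and 6 mm high, tapering in to the sleeve by 9 mm; about 60 g. z is up. Starts standing on the cream perforated panel (top 12 mm above the table).
- steel_foot_mid (a point): Centre (half-way up, 32 mm above its underside) of the steel levelling foot: a round base 50 mm across and 8 mm thick with an upright threaded stem 18 mm in diameter on its middle, 64 mm high over all; about 180 g. Grip it by the stem. z is up. Starts standing on the cream perforated panel (top 12 mm above the table).
- red_cap_mid (a point): Centre (half-way up, 22.5 mm above its underside) of the red plastic post cap: 44 x 44 mm square with sides along its own x and y, 37 mm high, with a 36 mm square step of 8 mm on top, 45 mm high over all; about 50 g. z is up. Starts standing on the cream perforated panel (top 12 mm above the table).
- orange_socket_mid (a point): Centre (half-way up, 25 mm above its underside) of the orange plastic socket, the same shape as the black one. Belongs to no kit: it stays. Starts standing on the cream perforated panel (top 12 mm above the table).
- brass_foot_mid (a point): Centre (half-way up, 32 mm above its underside) of the yellow brass levelling foot, the same shape as the steel one. Belongs to no kit: it stays. Starts standing on the cream perforated panel (top 12 mm above the table).
- tape_measure_mid (a point): Centre (half-way up, 30 mm above the table) of the loose grey and green tape measure, 40 x 72 x 60 mm high, lying on the table beyond the panel. It stays.
Things that resemble listed ones, but are neither listed nor needed, are in the scene too. Leave any purple look-alike of the part that bears bracket_mid alone.

How it is judged:
On the way, in this order (a step that is already met when the one before it is completed fails the run):
1. the carton holds the steel bracket on its pad and the black socket on its circle, let go, while the parts for the blue tray are still where they were (x of bracket_mid in the frame of carton between -0.015 and 0.015 m and y of bracket_mid in the frame of carton between 0.0465 and 0.0765 m and z of bracket_mid in the frame of carton between 0.0245 and 0.0345 m and angle between each of bracket_mid, black_socket_mid's own z axis and vertical below 0.12 rad and linear speed of each of bracket, black_socket below 0.02 m/s and contact force between the fingers and bracket below 0.2 N and x of black_socket_mid in the frame of carton between -0.015 and 0.015 m and y of black_socket_mid in the frame of carton between -0.0765 and -0.0465 m and z of black_socket_mid in the frame of carton between 0.024 and 0.034 m and contact force between the fingers and black_socket below 0.2 N and distance of each of steel_foot_mid, red_cap_mid from where it was at the start of the episode below 0.03 m), for 0.2 s.
2. the blue tray holds the steel foot on its pad and the red cap on its circle, let go (x of steel_foot_mid in the frame of blue_tray between -0.015 and 0.015 m and y of steel_foot_mid in the frame of blue_tray between -0.0765 and -0.0465 m and z of steel_foot_mid in the frame of blue_tray between 0.034 and 0.044 m and angle between each of steel_foot_mid, red_cap_mid's own z axis and vertical below 0.12 rad and linear speed of each of steel_foot, red_cap below 0.02 m/s and contact force between the fingers and steel_foot below 0.2 N and x of red_cap_mid in the frame of blue_tray between -0.015 and 0.015 m and y of red_cap_mid in the frame of blue_tray between 0.0465 and 0.0765 m and z of red_cap_mid in the frame of blue_tray between 0.0215 and 0.0315 m and contact force between the fingers and red_cap below 0.2 N), for 0.2 s.
At the end, for the whole second after the job is handed in: Each of the four parts stands on its own pad or circle in its own tray, within 15 mm of the middle along both tray sides, upright within 7 degrees, at resting height within 5 mm, still and let go; orange socket, brass foot and tape measure within 30 mm of where they were (all of step 2 and x of bracket_mid in the frame of carton between -0.015 and 0.015 m and y of bracket_mid in the frame of carton between 0.0465 and 0.0765 m and z of bracket_mid in the frame of carton between 0.0245 and 0.0345 m and angle between each of bracket_mid, black_socket_mid's own z axis and vertical below 0.12 rad and linear speed of each of bracket, black_socket below 0.02 m/s and contact force between the fingers and bracket below 0.2 N and x of black_socket_mid in the frame of carton between -0.015 and 0.015 m and y of black_socket_mid in the frame of carton between -0.0765 and -0.0465 m and z of black_socket_mid in the frame of carton between 0.024 and 0.034 m and contact force between the fingers and black_socket below 0.2 N and distance of each of orange_socket_mid, brass_foot_mid, tape_measure_mid from where it was at the start of the episode below 0.03 m); the robot touches nothing.
It fails at once if the orange socket is moved more than 30 mm (distance of orange_socket_mid from where it was at the start of the episode above 0.03 m).
It fails at once if the brass foot is moved more than 30 mm (distance of brass_foot_mid from where it was at the start of the episode above 0.03 m).
It fails at once if the tape measure is moved more than 30 mm (distance of tape_measure_mid from where it was at the start of the episode above 0.03 m).
It also fails if it takes over 112 s, if anything falls off the work surface, if the arm or the gripper's body presses on something with over 40 N, if the wrist force passes 120 N, or if a joint passes its speed limit or range.

## Working session

There is one attempt and no reset: what is moved stays moved. The work goes in short steps, Python scripts to look and compute and a shell command to move; the robot and the scene stay as the last step left them, time stands still between calls to the robot, and variables do not carry over. Pictures are saved under pics/ and viewed, and the job is handed in when it is done.

```bash
ls; mkdir -p pics; python3 - <<'E'
from plant import ctrl
import cv2,numpy as np
np.set_printoptions(precision=4,suppress=True)
print(ctrl.get_state()); print(ctrl.grasp_offset)
for n in ("top","side","wrist"):
    im=ctrl.read_camera(n); cv2.imwrite(f"pics/{n}0.png",im[:,:,::-1]); print(n,ctrl.get_calibration(n))
E
```

```text
pics
{'time': 0.0, 'qpos': array([ 1.049 ,  0.2872,  1.5782, -0.    ,  1.2786, -0.15  ]), 'dq': array([ 0.0004, -0.0015,  0.0008, -0.001 ,  0.0009, -0.0009]), 'joint_efforts': array([ -0.0009, -40.5988, -29.2623,  -0.0002,   0.0059,   0.    ]), 'eef_pos': array([0.2449, 0.6283, 0.2299]), 'tcp_rot': array([ 0.8256,  0.5643, -0.0011,  0.0005]), 'contact_force': array([-0.2785,  0.6154,  0.088 ]), 'wrist_torque': array([ 0.0115, -0.0562,  0.0084]), 'opening': 0.9981763523726223}
-0.0187
top {'mtx': array([[437.718 ,   0.    , 287.9077],
       [  0.    , 437.718 , 206.8824],
       [  0.    ,   0.    ,   1.    ]]), 'R': array([[-0.0193, -0.9993, -0.0309],
       [-0.9925,  0.0229, -0.1201],
       [ 0.1207,  0.0283, -0.9923]]), 't': array([0.023 , 0.5339, 0.8822])}
side {'mtx': array([[398.3205,   0.    , 280.9769],
       [  0.    , 398.3205, 205.9939],
       [  0.    ,   0.    ,   1.    ]]), 'R': array([[ 0.7603, -0.6494,  0.0132],
       [-0.4807, -0.5763, -0.6609],
       [ 0.4368,  0.4962, -0.7503]]), 't': array([-0.411 ,  0.31  ,  0.6597])}
wrist {'mtx': array([[377.5825,   0.    , 285.9694],
       [  0.    , 377.5825, 205.0475],
       [  0.    ,   0.    ,   1.    ]]), 'hand_eye': array([[ 1.    ,  0.0005,  0.    , -0.0009],
       [-0.0005,  0.9453,  0.3261, -0.0839],
       [ 0.0001, -0.3261,  0.9453, -0.1414],
       [ 0.    ,  0.    ,  0.    ,  1.    ]])}
```

View pics/top0.png

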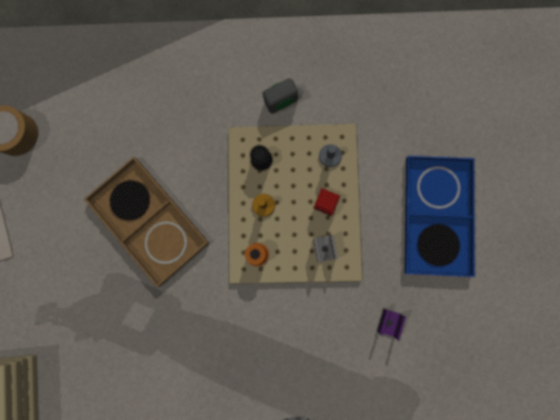

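View pics/side0.png

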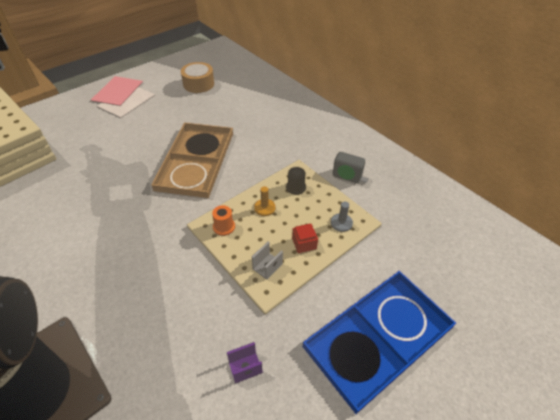

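View pics/wrist0.png

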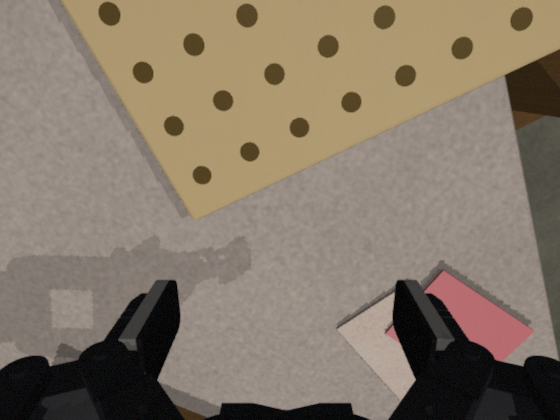

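The top view shows the black socket at (261,157), steel foot (330,156), red cap (327,202), steel bracket (325,248), brass foot (263,206), orange socket (256,254), carton centre about (147,222) and blue tray about (440,216). The purple look-alike is at (391,323), off the panel. The wrist view shows only the spare stacked panel. Next I enlarge the views to measure.

```bash
cat > h.py <<'E'
from plant import ctrl
import cv2,numpy as np
from scipy.spatial.transform import Rotation as Ro
np.set_printoptions(precision=4,suppress=True)
class Cam:
    def __init__(s,n,st=None):
        c=ctrl.get_calibration(n); s.K=c["mtx"]
        if "R" in c: s.R=c["R"]; s.C=-c["R"].T@c["t"]
        else:
            st=st or ctrl.get_state(); H=c["hand_eye"]; Rt=Ro.from_quat(st["tcp_rot"]).as_matrix()
            s.R=(Rt@H[:3,:3]).T; s.C=st["eef_pos"]+Rt@H[:3,3]
    def ray(s,uv):
        uv=np.asarray(uv,float); d=np.linalg.solve(s.K,np.append(uv,1)); d=s.R.T@d; return s.C,d/np.linalg.norm(d)
    def plane(s,uv,z):
        C,d=s.ray(uv); return C+d*(z-C[2])/d[2]
    def proj(s,X):
        p=s.K@(s.R@(np.asarray(X)-s.C)); return p[:2]/p[2]
def tri(a,uva,b,uvb):
    A=np.zeros((3,3));B=np.zeros(3);L=[]
    for c,uv in((a,uva),(b,uvb)):
        C,d=c.ray(uv);P=np.eye(3)-np.outer(d,d);A+=P;B+=P@C;L.append((C,P))
    X=np.linalg.solve(A,B); return X,[np.linalg.norm(P@(X-C)) for C,P in L]
E
python3 - <<'E'
import cv2
a=cv2.imread("pics/top0.png"); 
cv2.imwrite("pics/top0a.png",cv2.resize(a[110:310,220:370],None,fx=4,fy=4,interpolation=2)[:, :600][:600])
cv2.imwrite("pics/top0p.png",cv2.resize(a[115:305,220:485],None,fx=3,fy=3,interpolation=2))
b=cv2.imread("pics/side0.png")
cv2.imwrite("pics/side0p.png",cv2.resize(b[150:400,190:450],None,fx=2.4,fy=2.4,interpolation=2))
E
```

```text
(no output)
```

View pics/top0p.png

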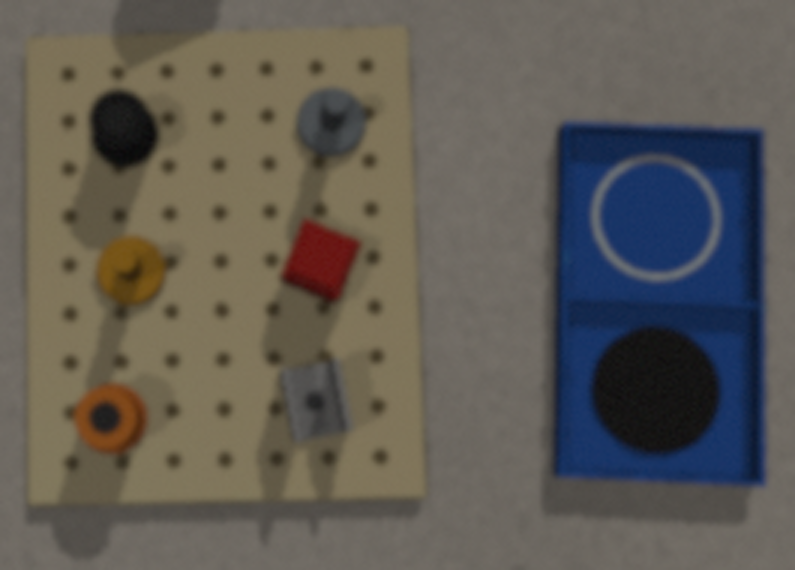

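View pics/side0p.png

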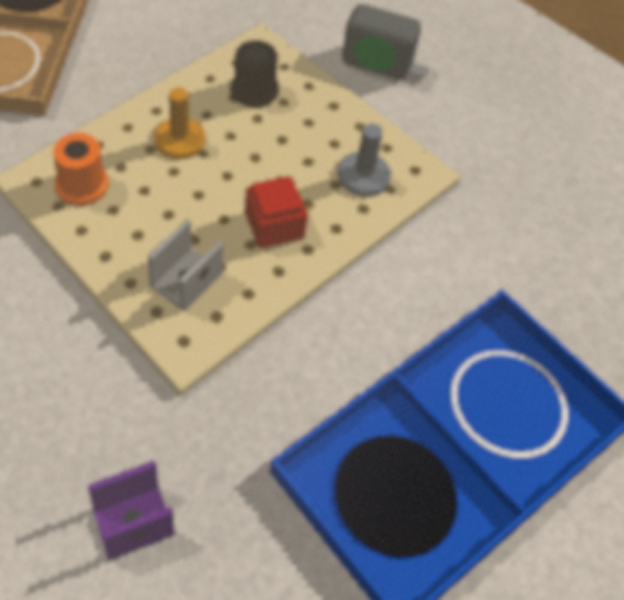

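The enlarged crop is consistent with the top view. The U-brackets are the bright grey one on the panel at top (325,248) and side (267,262), and the purple one at top (391,323) and side (245,362). The grey steel one on the panel is the one meant. Next I locate everything with masks.

```bash
cat > seg.py <<'E'
from h import *
def blob(im,box,f,fill=False):
    x0,y0,x1,y1=box; c=im[y0:y1,x0:x1]; hsv=cv2.cvtColor(c,cv2.COLOR_BGR2HSV).astype(int); m=f(hsv).astype(np.uint8)
    cs,_=cv2.findContours(m,cv2.RETR_EXTERNAL,cv2.CHAIN_APPROX_NONE); k=max(cs,key=cv2.contourArea)
    k=cv2.convexHull(k) if fill else k
    return k.reshape(-1,2)+[x0,y0]
def ell(k): return cv2.fitEllipse(k.astype(np.float32).reshape(-1,1,2))
E
python3 - <<'E'
from seg import *
T=Cam("top");S=Cam("side");a=cv2.imread("pics/top0.png");b=cv2.imread("pics/side0.png")
dark=lambda h:h[...,2]<55
white=lambda h:(h[...,1]<110)&(h[...,2]>110)
def tw(name,ba,bb,f,fb=None):
    ka=blob(a,ba,f,1);kb=blob(b,bb,fb or f,1);ea=ell(ka);eb=ell(kb)
    X,e=tri(T,ea[0],S,eb[0]);print(name,np.round(ea[0],1),np.round(ea[1],1),np.round(eb[0],1),np.round(eb[1],1),X,np.round(e,4));return X
tw("blue pad",(412,222,466,269),(325,325,385,388),dark)
tw("carton pad",(106,178,154,224),(182,130,222,158),dark)
tw("blue circ",(414,163,464,213),(373,290,432,345),lambda h:(h[...,1]<130)&(h[...,2]>100))
tw("cart circ",(140,217,191,266),(165,158,212,192),lambda h:(h[...,1]<85)&(h[...,2]>100))
E
```

```text
blue pad [438.1 244.7] [41.2 42.5] [354.7 356.5] [45.8 51.5] [ 0.4509 -0.3037  0.0038] [0.001 0.001]Traceback (most recent call last):
  File "<stdin>", line 9, in <module>
  File "<stdin>", line 6, in tw
  File "seg.py", line 4, in blob
    cs,_=cv2.findContours(m,cv2.RETR_EXTERNAL,cv2.CHAIN_APPROX_NONE); k=max(cs,key=cv2.contourArea)
                                                                        ~~~^^^^^^^^^^^^^^^^^^^^^^^^
ValueError: max() iterable argument is empty
```

```bash
python3 - <<'E'
from seg import *
a=cv2.imread("pics/top0.png");b=cv2.imread("pics/side0.png")
for im,p in((a,(130,200)),(a,(145,205)),(a,(150,190)),(a,(165,242)),(b,(202,144)),(b,(186,176)),(b,(190,189)),(a,(165,222)),(a,(438,168)),(a,(330,158)),(a,(326,235)),(b,(260,255))):
    print(p,cv2.cvtColor(im,cv2.COLOR_BGR2HSV)[p[1]-1:p[1]+2,p[0]].tolist())
c=a[150:295,80:215];d=b[115:205,145:240]
cv2.imwrite("pics/cart.png",np.hstack([cv2.resize(c,(400,430),interpolation=2),cv2.resize(d,(400,430),interpolation=2)]))
E
```

```text
(130, 200) [[0, 12, 22], [20, 36, 21], [0, 24, 21]]
(145, 205) [[8, 43, 24], [0, 0, 18], [0, 33, 23]]
(150, 190) [[16, 123, 77], [17, 123, 79], [16, 123, 81]]
(165, 242) [[16, 124, 103], [16, 125, 104], [17, 124, 103]]
(202, 144) [[15, 57, 63], [18, 48, 64], [14, 51, 65]]
(186, 176) [[16, 124, 173], [16, 123, 174], [16, 122, 174]]
(190, 189) [[16, 85, 175], [16, 111, 152], [16, 115, 126]]
(165, 222) [[18, 64, 116], [19, 40, 120], [18, 51, 115]]
(438, 168) [[113, 39, 86], [114, 55, 88], [112, 120, 91]]
(330, 158) [[105, 15, 35], [100, 19, 41], [105, 19, 53]]
(326, 235) [[21, 80, 73], [21, 61, 79], [19, 32, 87]]
(260, 255) [[15, 31, 114], [16, 34, 113], [17, 32, 112]]
```

View pics/cart.png

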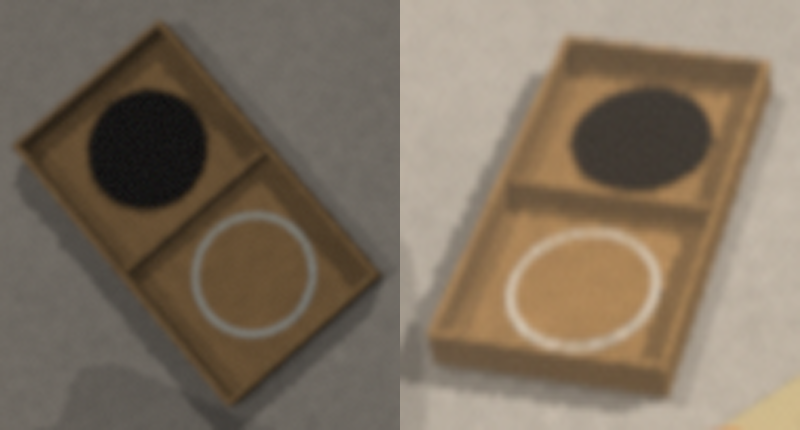

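The crops show the carton's black pad upper left and its white circle lower right in both views, unobstructed.

```bash
python3 - <<'E'
from seg import *
T=Cam("top");S=Cam("side");a=cv2.imread("pics/top0.png");b=cv2.imread("pics/side0.png")
def tw(name,ba,bb,f,fb=None):
    ka=blob(a,ba,f,1);kb=blob(b,bb,fb or f,1);ea=ell(ka);eb=ell(kb)
    X,e=tri(T,ea[0],S,eb[0]);print(name,np.round(ea[0],1),np.round(ea[1],1),np.round(eb[0],1),np.round(eb[1],1),X,np.round(e,4));return X
bp=tw("blue pad",(412,222,466,269),(325,325,385,388),lambda h:h[...,2]<48, lambda h:(h[...,1]<110)&(h[...,2]<80))
cp=tw("carton pad",(106,178,154,224),(182,130,222,158),lambda h:h[...,2]<45,lambda h:h[...,2]<95)
bc=tw("blue circ",(414,163,464,213),(373,290,432,345),lambda h:(h[...,1]<150)&(h[...,2]>72),lambda h:(h[...,1]<140)&(h[...,2]>110))
cc=tw("cart circ",(140,217,191,266),(165,158,212,192),lambda h:(h[...,1]<90)&(h[...,2]>90),lambda h:(h[...,1]<95)&(h[...,2]>150))
for p,c in((cp,cc),(bc,bp)):
    d=p-c; print("mid",(p+c)/2,"dist",np.linalg.norm(d[:2]),"yaw of +y dir",np.arctan2(d[1],d[0]))
# floor-known check
print(T.plane((438.1,244.7),.007),S.plane((354.7,356.5),.007))
# parts
red=lambda h:((h[...,0]<8)|(h[...,0]>172))&(h[...,1]>140)
for nm,im,bx,f in(("red",a,(305,180,350,225),red),("red",b,(285,215,325,260),red),
  ("blk",a,(243,140,280,176),lambda h:(h[...,2]<42)),("blk",b,(280,160,315,198),lambda h:h[...,2]<80),
  ("steelT",a,(312,138,350,174),lambda h:(h[...,0]>85)),("steelS",b,(325,195,362,236),lambda h:(h[...,0]>90)|(h[...,1]<30)),
  ("brk",a,(310,230,342,268),lambda h:(h[...,1]<40)),):
    k=blob(im,bx,f,1); print(nm,cv2.minAreaRect(k.astype(np.float32)),ell(k)[0], k.min(0),k.max(0))
E
```

```text
blue pad [438.1 244.7] [40.7 41.9] [354.4 356.3] [46.2 51.9] [ 0.4507 -0.3034  0.0046] [0.0007 0.0007]
carton pad [129.4 200. ] [37.9 40.1] [202.  143.7] [20.9 32.2] [0.5623 0.3579 0.0035] [0.0016 0.0016]
blue circ [438.2 187.1] [43.8 45.6] [401.9 317.9] [43.2 53.3] [ 0.5739 -0.3117  0.0031] [0.0009 0.0009]
cart circ [165.2 242.2] [42.7 44.4] [188.  175.3] [26.1 38.1] [0.4687 0.278  0.0023] [0.0015 0.0015]
mid [0.5155 0.3179 0.0029] dist 0.12312888084590098 yaw of +y dir 0.7069851933666388
mid [ 0.5123 -0.3076  0.0038] dist 0.12347585325328879 yaw of +y dir -0.06702671038660744
[ 0.45   -0.3022  0.007 ] [ 0.4505 -0.3048  0.007 ]
red ((326.32757568359375, 201.4310302734375), (20.24079132080078, 22.097745895385742), 21.801410675048828) (326.7772216796875, 201.44808959960938) [314 188] [339 214]
red ((304.9716796875, 237.15093994140625), (25.27433967590332, 22.66448974609375), 74.05460357666016) (304.4875183105469, 237.36131286621094) [293 224] [317 251]
blk ((260.5000305175781, 158.00001525878906), (23.33452033996582, 20.50609588623047), 45.0) (260.58746337890625, 158.00177001953125) [251 146] [271 170]
blk ((295.5, 180.5), (25.0, 17.0), 90.0) (295.7713623046875, 181.01490783691406) [287 168] [304 193]
steelT ((329.7500305175781, 155.25001525878906), (19.798988342285156, 19.091880798339844), 45.0) (329.9771728515625, 155.41290283203125) [320 146] [340 165]
steelS ((341.5, 216.0), (28.0, 19.0), 90.0) (342.20306396484375, 216.59400939941406) [332 202] [351 230]
brk ((325.01922607421875, 248.0961456298828), (23.73004913330078, 20.003841400146484), 78.69007110595703) (324.9712219238281, 247.99949645996094) [314 235] [336 261]
```

Tray mids and pad-to-circle spacing (123 mm against a nominal 123) agree. Now rough part positions, and the move to a view above the bracket.

```bash
cat >> h.py <<'E'
def shift(xyz,yaw):
    "shift/turn in current tool axes to put TCP at xyz with tool x at yaw (mod pi), pointing down"
    st=ctrl.get_state(); R=Ro.from_quat(st["tcp_rot"]).as_matrix()
    best=None
    for y in (yaw,yaw+np.pi):
        G=np.array([[np.cos(y),np.sin(y),0],[np.sin(y),-np.cos(y),0],[0,0,-1]]).T
        dr=Ro.from_matrix(R.T@G).as_rotvec()
        if best is None or np.linalg.norm(dr)<np.linalg.norm(best): best=dr
    print("t",round(st["time"],2),"at",st["eef_pos"],"q6",round(st["qpos"][5],2),"open",round(st["opening"],3),"F",st["contact_force"],"-> xyz",np.round(R.T@(np.array(xyz)-st["eef_pos"]),4),"dr",np.round(best,3))
E
python3 - <<'E'
from seg import *
T=Cam("top");S=Cam("side")
print("brk",T.plane((325,248),.034)); print("blk",T.plane((260.5,158),.04),tri(T,(260.5,158),S,(295.6,181)))
print("steel base",T.plane((329.8,155.3),.02)); print("red",T.plane((326.4,201.4),.04),tri(T,(326.4,201.4),S,(304.7,237.3)))
for n,p in(("brass",(263,206)),("orange",(256,254))): print(n,T.plane(p,.03))
b=T.plane((325,248),.034); shift([b[0],b[1],.22],1.76)
E
```

```text
brk [ 0.4471 -0.0631  0.034 ]
blk [0.6383 0.0671 0.04  ] (array([0.6409, 0.0668, 0.0343]), [np.float64(0.0014442097958177048), np.float64(0.0014442097958180424)])
steel base [ 0.645  -0.0799  0.02  ]
red [ 0.543  -0.0685  0.04  ] (array([ 0.5447, -0.0695,  0.0337]), [np.float64(0.0011400998442759047), np.float64(0.0011400998442759717)])
brass [0.5377 0.064  0.03  ]
orange [0.4377 0.0798 0.03  ]
t 0.15 at [0.2449 0.6285 0.2302] q6 -0.15 open 1.0 F [-0.0725 -0.2988 -0.0011] -> xyz [-0.5708  0.4396  0.0112] dr [-0.001  0.002 -0.561]
```

```bash
python3 -m jog '[{"grip":0,"xyz":[-0.26,0.375,0.01],"dr":[0,0,-0.28]},{"grip":0,"xyz":[-0.26,0.375,0.01],"dr":[0,0,-0.28]},{"grip":0,"xyz":[-0.26,0.375,0.01],"dr":[0,0,-0.28]},{"grip":0,"xyz":[-0.26,0.375,0.01],"dr":[0,0,-0.28]},{"grip":0,"xyz":[-0.26,0.375,0.01],"dr":[0,0,-0.28]},{"grip":0,"xyz":[-0.26,0.375,0.01],"dr":[0,0,-0.28]},{"grip":0,"xyz":[-0.26,0.375,0.01],"dr":[0,0,-0.28]},{"grip":0,"xyz":[-0.26,0.375,0.01],"dr":[0,0,-0.28]},{"grip":0,"xyz":[-0.26,0.375,0.01],"dr":[0,0,-0.28]},{"grip":0,"xyz":[-0.26,0.375,0.01],"dr":[0,0,-0.28]},{"grip":0,"xyz":[-0.26,0.375,0.01],"dr":[0,0,-0.28]}]'
python3 -c "
from h import *
shift([.447,-.063,.22],1.76)"
```

```text
time: 1.07
eef_pos: [0.5007, 0.2484, 0.2211]
tcp_rot: [0.739, 0.674, -0.0, -0.0]
contact_force: [-0.3, 0.1, 0.6]
opening: 1.002
t 1.07 at [0.5007 0.2484 0.2211] q6 -1.2 open 1.002 F [-0.2837  0.0513  0.6094] -> xyz [-0.315  -0.0249  0.0011] dr [-0.     0.    -0.281]
```

```bash
python3 -m jog '[{"grip":0,"xyz":[-0.315,-0.025,0],"dr":[0,0,-0.28]},{"grip":0,"xyz":[-0.315,-0.025,0],"dr":[0,0,-0.28]},{"grip":0,"xyz":[-0.315,-0.025,0],"dr":[0,0,-0.28]},{"grip":0,"xyz":[-0.315,-0.025,0],"dr":[0,0,-0.28]},{"grip":0,"xyz":[-0.315,-0.025,0],"dr":[0,0,-0.28]},{"grip":0,"xyz":[-0.315,-0.025,0],"dr":[0,0,-0.28]},{"grip":0,"xyz":[-0.315,-0.025,0],"dr":[0,0,-0.28]},{"grip":0,"xyz":[-0.315,-0.025,0],"dr":[0,0,-0.28]},{"grip":0,"xyz":[-0.315,-0.025,0],"dr":[0,0,-0.28]},{"grip":0,"xyz":[-0.315,-0.025,0],"dr":[0,0,-0.28]}]'
cat > wv.py <<'E'
import sys; from h import *
n=sys.argv[1]; st=ctrl.get_state(); im=ctrl.read_camera("wrist"); cv2.imwrite(f"pics/{n}.png",im[:,:,::-1])
np.savez(f"pics/{n}.npz",p=st["eef_pos"],q=st["tcp_rot"])
print(st["time"],st["eef_pos"],st["tcp_rot"],round(st["qpos"][5],2),st["opening"])
E
python3 wv.py w1
```

```text
time: 1.9
eef_pos: [0.4459, -0.0623, 0.2212]
tcp_rot: [0.639, 0.769, 0.0, -0.0]
contact_force: [0.6, 0.1, 0.1]
opening: 1.001
1.9 [ 0.4459 -0.0623  0.2212] [ 0.639   0.7692  0.0001 -0.0002] -2.12 1.0005667674784378
```

View pics/w1.png

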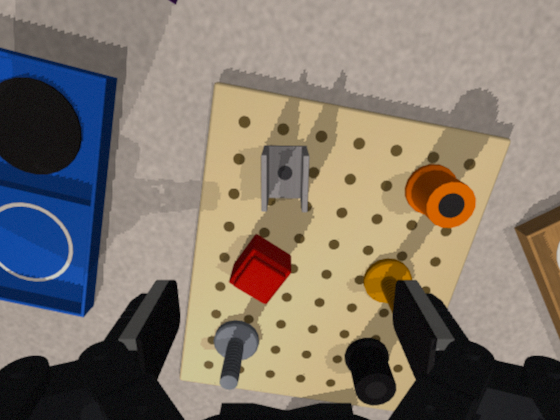

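Wrist view: the steel bracket is at (285,178), between two grey walls running almost vertically in the image. The red cap is at (261,270), steel foot (236,345), brass foot (387,285), orange socket (440,195) and black socket (371,370).

```bash
python3 -c "
import cv2
a=cv2.imread('pics/w1.png');cv2.imwrite('pics/w1c.png',cv2.resize(a[130:225,240:330],None,fx=6,fy=6,interpolation=2))
b=cv2.imread('pics/top0.png');cv2.imwrite('pics/t1c.png',cv2.resize(b[225:270,300:350],None,fx=12,fy=12,interpolation=2))"
```

```text
(no output)
```

View pics/w1c.png

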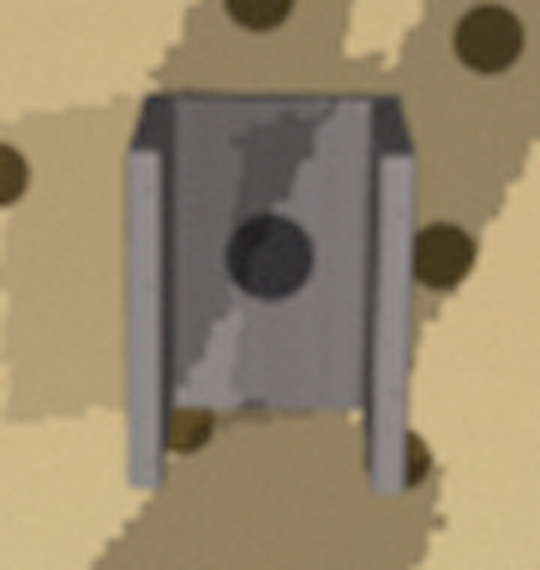

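View pics/t1c.png

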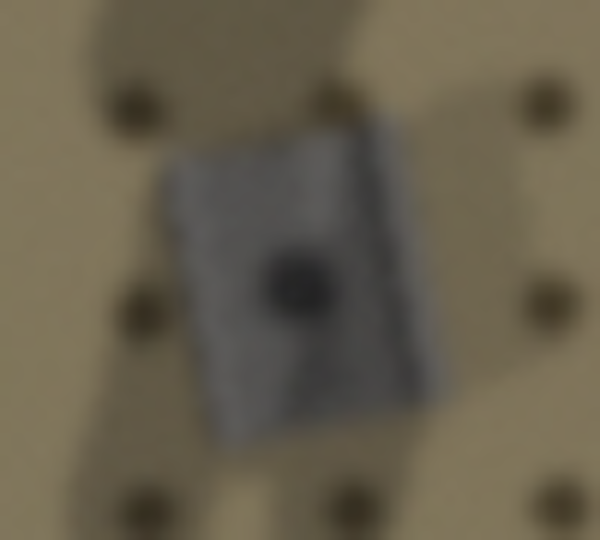

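```bash
python3 - <<'E'
from h import *
W=Cam("wrist");T=Cam("top")
px=lambda x,y:(240+x/6,130+y/6)
m=px(269,319)
print("top mid",tri(W,m,T,(325.8,248.25)),"hole",tri(W,px(270,257),T,(325,248.9)))
z=.057
X=[W.plane(px(*p),z) for p in((145,150),(145.5,485),(398,152),(388,490))]
print(np.array(X)); 
for i in(0,2): d=X[i+1]-X[i]; print(np.linalg.norm(d),np.arctan2(d[1],d[0]))
print("width c-c",np.linalg.norm((X[0]+X[1]-X[2]-X[3])/2)); c=sum(X)/4; print(c)
shift([c[0],c[1],.03],1.74)
E
```

```text
top mid (array([ 0.4458, -0.063 ,  0.0645]), [np.float64(2.2591791686757585e-05), np.float64(2.2591791686739875e-05)]) hole (array([ 0.4453, -0.0631,  0.0321]), [np.float64(7.678418863113499e-05), np.float64(7.678418863119073e-05)])
[[ 0.4275 -0.0836  0.057 ]
 [ 0.4754 -0.0754  0.057 ]
 [ 0.4214 -0.0497  0.057 ]
 [ 0.4697 -0.0411  0.057 ]]
0.04860090776585822 0.16961196303978887
0.049087625505120094 0.1752946235026763
width c-c 0.034657017950505735
[ 0.4485 -0.0625  0.057 ]
t 1.95 at [ 0.4461 -0.0612  0.2211] q6 -2.12 open 1.0 F [ 0.0531 -0.0224  0.7647] -> xyz [-0.0018  0.0021  0.1911] dr [-0.    -0.001  0.017]
```

```bash
python3 -m jog '[{"grip":0,"xyz":[-0.002,0.002,0.04],"dr":[0,0,0.017]},{"grip":0,"xyz":[-0.002,0.002,0.08],"dr":[0,0,0.017]},{"grip":0,"xyz":[-0.002,0.002,0.1],"dr":[0,0,0.017]},{"grip":0,"xyz":[-0.002,0.002,0.1],"dr":[0,0,0.017]}]'
python3 wv.py w2;python3 -c "
import cv2
a=cv2.imread('pics/w2.png');cv2.imwrite('pics/w2c.png',cv2.resize(a[100:330,180:390],None,fx=2.6,fy=2.6,interpolation=2))"
```

```text
time: 2.28
eef_pos: [0.4447, -0.0595, 0.1157]
tcp_rot: [0.643, 0.766, -0.002, -0.006]
contact_force: [-0.7, -0.2, -0.2]
opening: 1.002
2.2833 [ 0.4447 -0.0595  0.1157] [ 0.6431  0.7657 -0.0018 -0.0057] -2.1 1.002478407339433
```

View pics/w2c.png

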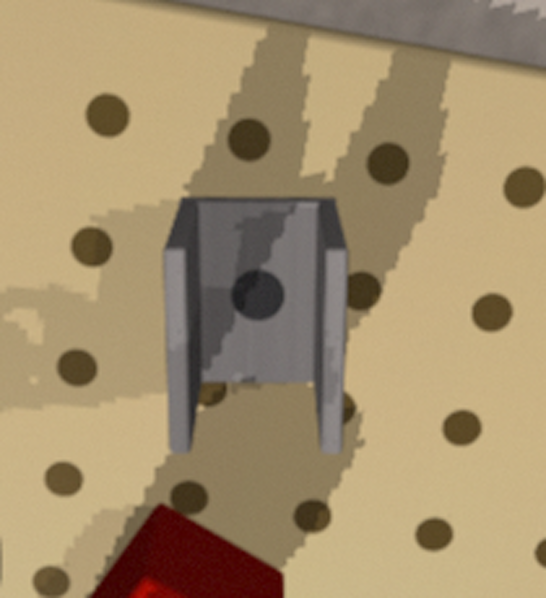

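The bracket is centred between the fingers, with wall tops from crop (175,250) to (331,452).

```bash
python3 - <<'E'
from h import *
d=np.load("pics/w1.npz");W1=Cam("wrist",dict(eef_pos=d["p"],tcp_rot=d["q"]))
d=np.load("pics/w2.npz");W2=Cam("wrist",dict(eef_pos=d["p"],tcp_rot=d["q"]))
p1=lambda x,y:(240+x/6,130+y/6); p2=lambda x,y:(180+x/2.6,100+y/2.6)
P=[((145,150),(175,250)),((145.5,485),(181,452)),((398,152),(338,250)),((388,490),(331,452))]
X=[]
for a,b in P: print(tri(W1,p1(*a),W2,p2(*b)),W2.plane(p2(*b),.057)); X.append(W2.plane(p2(*b),.057))
c=sum(X)/4;print(c); print(np.arctan2(*(X[1]-X[0])[1::-1]),np.arctan2(*(X[3]-X[2])[1::-1]))
shift([c[0],c[1],.022],1.743)
E
```

```text
(array([ 0.4267, -0.0847,  0.0601]), [np.float64(5.5350627588469695e-05), np.float64(5.535062758850386e-05)]) [ 0.4277 -0.0849  0.057 ]
(array([ 0.4749, -0.0766,  0.0581]), [np.float64(3.4441998582482584e-05), np.float64(3.444199858251077e-05)]) [ 0.4755 -0.0767  0.057 ]
(array([ 0.4204, -0.0511,  0.0613]), [np.float64(2.8509500470556684e-05), np.float64(2.850950047059523e-05)]) [ 0.4217 -0.0505  0.057 ]
(array([ 0.4699, -0.0424,  0.0564]), [np.float64(0.00022675548492058422), np.float64(0.00022675548492057465)]) [ 0.4696 -0.0427  0.057 ]
[ 0.4486 -0.0637  0.057 ]
0.17002710791447387 0.16104194983245465
t 2.33 at [ 0.4468 -0.0604  0.1188] q6 -2.1 open 1.0 F [0.084  0.2958 0.3007] -> xyz [-0.0039  0.0017  0.0967] dr [-0.006 -0.004  0.001]
```

```bash
python3 -m jog '[{"grip":0,"xyz":[-0.003,0.002,0.03],"dr":[0,0,0]},{"grip":0,"xyz":[-0.003,0.002,0.06],"dr":[0,0,0]},{"grip":0,"xyz":[-0.003,0.002,0.085],"dr":[0,0,0]},{"grip":0,"xyz":[-0.003,0.002,0.096],"dr":[0,0,0]},{"grip":0,"xyz":[-0.003,0.002,0.096],"dr":[0,0,0]},{"grip":0.3,"xyz":[-0.003,0.002,0.096],"dr":[0,0,0]},{"grip":0.8,"xyz":[-0.003,0.002,0.096],"dr":[0,0,0]},{"grip":0.8,"xyz":[-0.003,0.002,0.096],"dr":[0,0,0]},{"grip":0.8,"xyz":[-0.003,0.002,0.096],"dr":[0,0,0]},{"grip":0.8,"xyz":[-0.003,0.002,0.096],"dr":[0,0,0]},{"grip":0.8,"xyz":[-0.003,0.002,0.096],"dr":[0,0,0]},{"grip":0.8,"xyz":[-0.003,0.002,0.096],"dr":[0,0,0]}]' 45
python3 wv.py w3
```

```text
time: 3.33
eef_pos: [0.4527, -0.0655, 0.0273]
tcp_rot: [0.644, 0.765, 0.001, 0.001]
contact_force: [-0.5, 1.7, 7.2]
opening: 0.464
3.3333 [ 0.4527 -0.0655  0.0273] [0.6442 0.7649 0.0008 0.0014] -2.11 0.4636739441258002
```

View pics/w3.png

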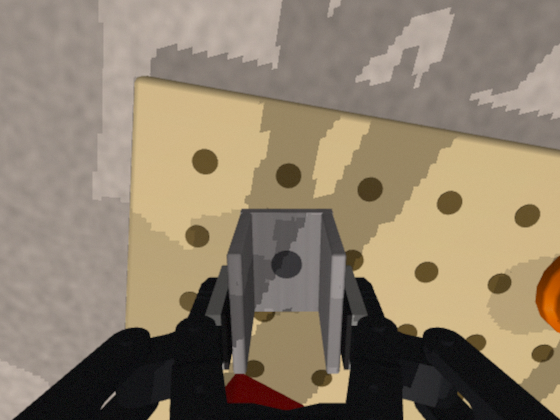

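The bracket is held between the pads (opening 39 mm), with its wall tops spanning (235,252) to (338,372). Lift and check.

```bash
python3 -m jog '[{"grip":0.8,"xyz":[0,0,-0.015],"dr":[0,0,0]},{"grip":0.8,"xyz":[0,0,-0.04],"dr":[0,0,0]},{"grip":0.8,"xyz":[0,0,-0.075],"dr":[0,0,0]},{"grip":0.8,"xyz":[0,0,-0.1],"dr":[0,0,0]},{"grip":0.8,"xyz":[0,0,-0.11],"dr":[0,0,0]},{"grip":0.8,"xyz":[0,0,-0.11],"dr":[0,0,0]},{"grip":0.8,"xyz":[0,0,-0.11],"dr":[0,0,0]},{"grip":0.8,"xyz":[0,0,-0.11],"dr":[0,0,0]}]' 45
python3 wv.py w4; python3 -c "
from h import *
im=ctrl.read_camera('side');cv2.imwrite('pics/s4.png',im[:,:,::-1])"
```

```text
time: 4.05
eef_pos: [0.4496, -0.0647, 0.1331]
tcp_rot: [0.644, 0.765, -0.001, -0.002]
contact_force: [0.3, -0.1, -2.1]
opening: 0.46
4.05 [ 0.4496 -0.0647  0.1331] [ 0.6441  0.7649 -0.0007 -0.0019] -2.11 0.46001470904450054
```

View pics/w4.png

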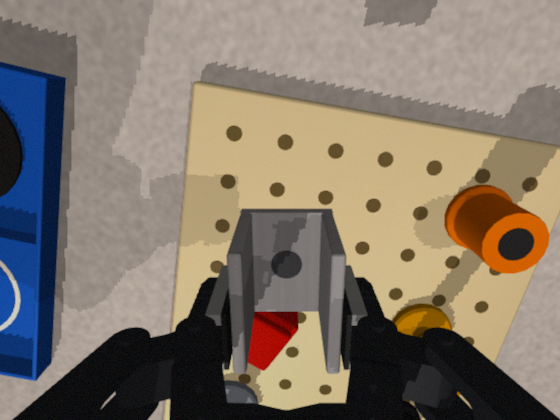

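View pics/s4.png

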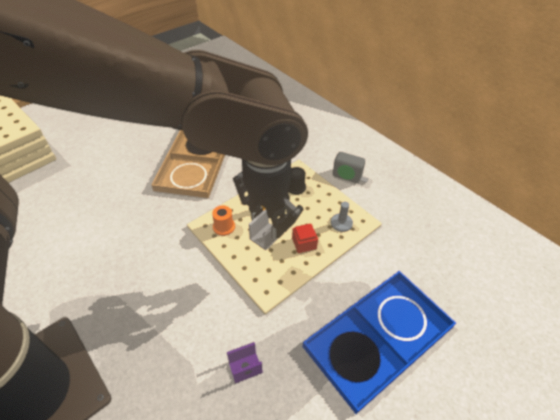

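The bracket is lifted upright. The side view shows it between the fingers at (262,230), with the panel spot vacated. Now its offset in the tool frame and the route to the carton pad.

```bash
cat >> h.py <<'E'
class ToolCam(Cam):
    "wrist camera in tool coordinates"
    def __init__(s):
        c=ctrl.get_calibration("wrist");H=c["hand_eye"];s.K=c["mtx"];s.R=H[:3,:3].T;s.C=H[:3,3]
E
python3 - <<'E'
from h import *
t=ToolCam()
for p in((235.5,252),(240,373),(337.5,252),(333.5,372)): print(t.plane(p,-.03))
c=sum(t.plane(p,-.03) for p in((235.5,252),(240,373),(337.5,252),(333.5,372)))/4; print("c",c)
# carton: jaw yaw options along carton axes
cp=np.array([.5623,.3579]); cc=np.array([.4687,.278])
for yaw in(1.743,.707,.707+np.pi/2):
    R=np.array([[np.cos(yaw),np.sin(yaw)],[np.sin(yaw),-np.cos(yaw)]])
    g=cp-R@c[:2]; print(yaw,g); shift([g[0],g[1],.12],yaw)
E
```

```text
[-0.0173 -0.0298 -0.03  ]
[-0.0178  0.0195 -0.03  ]
[ 0.0159 -0.0298 -0.03  ]
[ 0.0166  0.019  -0.03  ]
c [-0.0007 -0.0053 -0.03  ]
1.743 [0.5674 0.3595]
t 4.15 at [ 0.4497 -0.0647  0.133 ] q6 -2.11 open 0.46 F [-0.0462 -0.0615 -2.4492] -> xyz [0.3978 0.1883 0.0131] dr [-0.004 -0.002 -0.001]
0.707 [0.5662 0.3543]
t 4.15 at [ 0.4497 -0.0647  0.133 ] q6 -2.11 open 0.46 F [-0.0462 -0.0615 -2.4492] -> xyz [0.393  0.1863 0.0131] dr [-0.005 -0.     1.035]
2.2777963267948964 [0.5659 0.3618]
t 4.15 at [ 0.4497 -0.0647  0.133 ] q6 -2.11 open 0.46 F [-0.0462 -0.0615 -2.4492] -> xyz [0.4004 0.1872 0.0132] dr [-0.003 -0.003 -0.536]
```

```bash
python3 -m jog '[{"grip":0.8,"xyz":[0.393,0.186,0],"dr":[0,0,1.035]},{"grip":0.8,"xyz":[0.393,0.186,0],"dr":[0,0,1.035]},{"grip":0.8,"xyz":[0.393,0.186,0],"dr":[0,0,1.035]},{"grip":0.8,"xyz":[0.393,0.186,0],"dr":[0,0,1.035]},{"grip":0.8,"xyz":[0.393,0.186,0],"dr":[0,0,1.035]},{"grip":0.8,"xyz":[0.393,0.186,0],"dr":[0,0,1.035]},{"grip":0.8,"xyz":[0.393,0.186,0],"dr":[0,0,1.035]},{"grip":0.8,"xyz":[0.393,0.186,0],"dr":[0,0,1.035]},{"grip":0.8,"xyz":[0.393,0.186,0],"dr":[0,0,1.035]},{"grip":0.8,"xyz":[0.393,0.186,0],"dr":[0,0,1.035]},{"grip":0.8,"xyz":[0.393,0.186,0],"dr":[0,0,1.035]},{"grip":0.8,"xyz":[0.393,0.186,0],"dr":[0,0,1.035]}]' 45
python3 -m jog '[{"grip":0.8,"xyz":[0,0,0],"dr":[0,0,0]},{"grip":0.8,"xyz":[0,0,0],"dr":[0,0,0]}]'
python3 wv.py w5; python3 -c "
from h import *
shift([.5662,.3543,.03],.707)"
```

```text
time: 5.15
eef_pos: [0.5671, 0.3582, 0.133]
tcp_rot: [0.938, 0.347, -0.001, -0.001]
contact_force: [-0.3, -0.3, -0.8]
opening: 0.459
time: 5.32
eef_pos: [0.5664, 0.3542, 0.1327]
tcp_rot: [0.938, 0.347, -0.002, 0.0]
contact_force: [0.3, -0.2, -2.4]
opening: 0.46
5.3167 [0.5664 0.3542 0.1327] [ 0.9378  0.3471 -0.0021  0.0003] -0.3 0.4595591251721346
t 5.37 at [0.5664 0.3532 0.133 ] q6 -0.3 open 0.463 F [-0.22    0.5212 -1.4039] -> xyz [ 0.001  -0.0009  0.103 ] dr [-0.001  0.004  0.001]
```

View pics/w5.png

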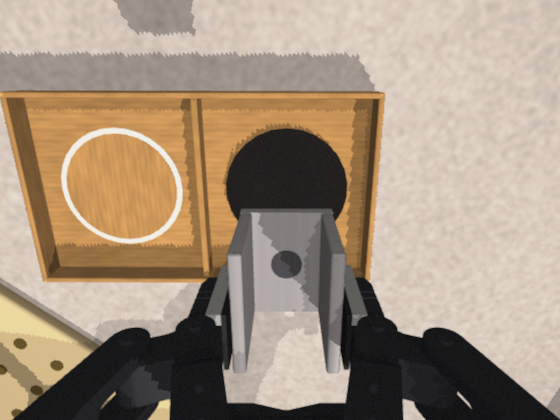

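The pad is centred at about (287,187), and the circle at (122,186), with its ring complete.

```bash
python3 - <<'E'
from seg import *
d=np.load("pics/w5.npz");W=Cam("wrist",dict(eef_pos=d["p"],tcp_rot=d["q"]));im=cv2.imread("pics/w5.png")
hsv=cv2.cvtColor(im,cv2.COLOR_BGR2HSV).astype(int)
m=((hsv[...,2]<60)&(hsv[...,1]<120)).astype(np.uint8);m[205:]=0;m[:110]=0;m[:,:215]=0;m[:,365:]=0
k=max(cv2.findContours(m,0,1)[0],key=cv2.contourArea)
pts=np.array([W.plane(p,.007)[:2] for p in k.reshape(-1,2) if p[1]<203])
A=np.c_[2*pts,np.ones(len(pts))];s=np.linalg.lstsq(A,(pts**2).sum(1),rcond=None)[0];print("pad",s[:2],"r",np.sqrt(s[2]+s[:2]@s[:2]))
k=blob(im,(50,110,186,255),lambda h:(h[...,1]<70)&(h[...,2]>190),1);e=ell(k);print(e);print("circ",W.plane(e[0],.004), tri(W,e[0],Cam("top"),(165.2,242.2)))
E
```

```text
pad [0.5629 0.3565] r 0.043614784221862865
((121.49227905273438, 185.11593627929688), (109.63536834716797, 127.1743392944336), 125.41570281982422)
circ [0.4687 0.2781 0.004 ] (array([0.4679, 0.2781, 0.0037]), [np.float64(0.0006920699172242792), np.float64(0.0006920699172242775)])
```

```bash
python3 -m jog '[{"grip":0.8,"xyz":[0.001,-0.001,0.03],"dr":[0,0,0]},{"grip":0.8,"xyz":[0.001,-0.001,0.06],"dr":[0,0,0]},{"grip":0.8,"xyz":[0.001,-0.001,0.085],"dr":[0,0,0]},{"grip":0.8,"xyz":[0.001,-0.001,0.1],"dr":[0,0,0]},{"grip":0.8,"xyz":[0.001,-0.001,0.106],"dr":[0,0,0]},{"grip":0.8,"xyz":[0.001,-0.001,0.108],"dr":[0,0,0]},{"grip":0.8,"xyz":[0.001,-0.001,0.108],"dr":[0,0,0]},{"grip":0.8,"xyz":[0.001,-0.001,0.108],"dr":[0,0,0]}]'
python3 -m jog '[{"grip":0.8,"xyz":[0,0,0.001],"dr":[0,0,0]},{"grip":0.8,"xyz":[0,0,0.002],"dr":[0,0,0]},{"grip":0.8,"xyz":[0,0,0.002],"dr":[0,0,0]}]'
```

```text
time: 6.03
eef_pos: [0.569, 0.3555, 0.0294]
tcp_rot: [0.938, 0.346, 0.002, -0.0]
contact_force: [0.4, 0.0, -2.1]
opening: 0.464
time: 6.28
eef_pos: [0.5681, 0.3554, 0.0263]
tcp_rot: [0.938, 0.346, 0.001, -0.0]
contact_force: [1.0, 0.7, -1.3]
opening: 0.462
```

```bash
python3 -m jog '[{"grip":0.8,"xyz":[0,0,0.001],"dr":[0,0,0]},{"grip":0.8,"xyz":[0,0,0.002],"dr":[0,0,0]},{"grip":0.8,"xyz":[0,0,0.002],"dr":[0,0,0]},{"grip":0.8,"xyz":[0,0,0.002],"dr":[0,0,0]},{"grip":0.8,"xyz":[0,0,0.002],"dr":[0,0,0]}]'
```

```text
time: 6.7
eef_pos: [0.5675, 0.3552, 0.0232]
tcp_rot: [0.938, 0.346, -0.0, 0.0]
contact_force: [-0.1, -0.2, -1.6]
opening: 0.46
```

```bash
python3 -m jog '[{"grip":0.8,"xyz":[0,0,0.001],"dr":[0,0,0]},{"grip":0.8,"xyz":[0,0,0.002],"dr":[0,0,0]},{"grip":0.8,"xyz":[0,0,0.002],"dr":[0,0,0]},{"grip":0.8,"xyz":[0,0,0.002],"dr":[0,0,0]},{"grip":0.8,"xyz":[0,0,0.002],"dr":[0,0,0]}]'
```

```text
time: 7.12
eef_pos: [0.5678, 0.3553, 0.0224]
tcp_rot: [0.938, 0.346, 0.0, 0.0]
contact_force: [-3.3, -1.4, 5.3]
opening: 0.459
```

Contact felt (about 7 N up). Release.

```bash
python3 -m jog '[{"grip":0.45,"xyz":[0,0,-0.001],"dr":[0,0,0]},{"grip":0.35,"xyz":[0,0,-0.001],"dr":[0,0,0]},{"grip":0.3,"xyz":[0,0,-0.001],"dr":[0,0,0]},{"grip":0.3,"xyz":[0,0,-0.001],"dr":[0,0,0]},{"grip":0.3,"xyz":[0,0,-0.03],"dr":[0,0,0]},{"grip":0.3,"xyz":[0,0,-0.07],"dr":[0,0,0]},{"grip":0.3,"xyz":[0,0,-0.11],"dr":[0,0,0]},{"grip":0,"xyz":[0,0,-0.14],"dr":[0,0,0]},{"grip":0,"xyz":[0,0,-0.14],"dr":[0,0,0]},{"grip":0,"xyz":[0,0,-0.14],"dr":[0,0,0]}]'
python3 wv.py w6; python3 -c "
from h import *
for n in('top','side'): cv2.imwrite(f'pics/{n}6.png',ctrl.read_camera(n)[:,:,::-1])"
```

```text
time: 7.95
eef_pos: [0.5693, 0.3559, 0.1648]
tcp_rot: [0.938, 0.346, 0.003, -0.0]
contact_force: [0.0, 0.6, -1.2]
opening: 1.0
7.95 [0.5693 0.3559 0.1648] [ 0.9382  0.3462  0.0033 -0.0002] -0.3 0.9997854155992442
```

View pics/w6.png

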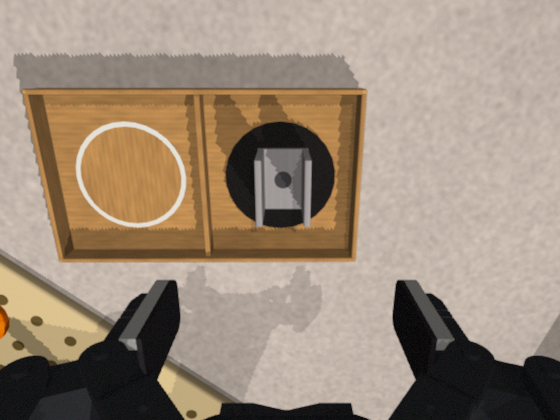

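View pics/side6.png

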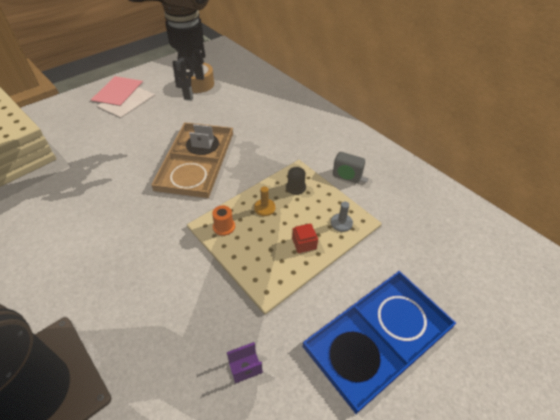

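The bracket stands on the pad (hole at (283,180), pad centre (280,175)). Other parts are unmoved. Next, the black socket.

```bash
python3 - <<'E'
from seg import *
d=np.load("pics/w6.npz");W=Cam("wrist",dict(eef_pos=d["p"],tcp_rot=d["q"]))
c=sum(W.plane(p,.052) for p in((260,151),(261,227),(307,151),(307,227)))/4; print("brk",c[:2]-[.5626,.357],W.plane((283,180),.012)[:2],"circ",W.plane((131,174.5),.004))
shift([.6395,.067,.19],.707)
b=cv2.imread("pics/side6.png");a=cv2.imread("pics/top6.png")
cv2.imwrite("pics/soc6.png",np.hstack([cv2.resize(a[130:280,230:350],(400,500),interpolation=2),cv2.resize(b[155:245,205:277+40],(400,320),interpolation=2)[:500] if 0 else cv2.resize(b[155:245,205:317],(400,500),interpolation=2)]))
E
```

```text
brk [0.0013 0.0029] [0.5657 0.3569] circ [0.4691 0.2778 0.004 ]
t 8.1 at [0.5665 0.3547 0.159 ] q6 -0.3 open 0.999 F [-0.5233  0.0858 -0.824 ] -> xyz [-0.1314  0.2661 -0.0308] dr [-0.001  0.003 -0.   ]
```

View pics/soc6.png

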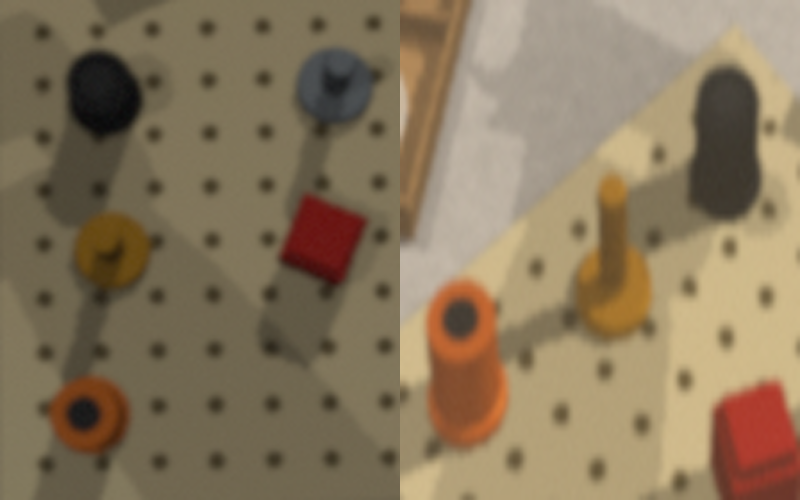

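The two sockets are the black one at top (261,157) and the orange one at top (256,254). The black one, at the panel's far-left corner, is the one meant. Move over it to look from the wrist.

```bash
python3 -m jog '[{"grip":0,"xyz":[-0.131,0.266,-0.03],"dr":[0,0,0]},{"grip":0,"xyz":[-0.131,0.266,-0.03],"dr":[0,0,0]},{"grip":0,"xyz":[-0.131,0.266,-0.03],"dr":[0,0,0]},{"grip":0,"xyz":[-0.131,0.266,-0.03],"dr":[0,0,0]},{"grip":0,"xyz":[-0.131,0.266,-0.03],"dr":[0,0,0]},{"grip":0,"xyz":[-0.131,0.266,-0.03],"dr":[0,0,0]},{"grip":0,"xyz":[-0.131,0.266,-0.03],"dr":[0,0,0]},{"grip":0,"xyz":[-0.131,0.266,-0.03],"dr":[0,0,0]},{"grip":0,"xyz":[-0.131,0.266,-0.03],"dr":[0,0,0]},{"grip":0,"xyz":[-0.131,0.266,-0.03],"dr":[0,0,0]},{"grip":0,"xyz":[-0.131,0.266,-0.03],"dr":[0,0,0]}]'
python3 wv.py w7;python3 -c "
import cv2
a=cv2.imread('pics/w7.png');cv2.imwrite('pics/w7c.png',cv2.resize(a[100:300,180:400],None,fx=3,fy=3,interpolation=2))"
```

```text
time: 9.02
eef_pos: [0.6397, 0.0692, 0.1896]
tcp_rot: [0.938, 0.347, -0.001, -0.001]
contact_force: [-0.0, 0.6, -0.5]
opening: 1.001
9.0167 [0.6397 0.0692 0.1896] [ 0.938   0.3467 -0.0013 -0.0008] -0.76 1.0006667944717926
```

View pics/w7c.png

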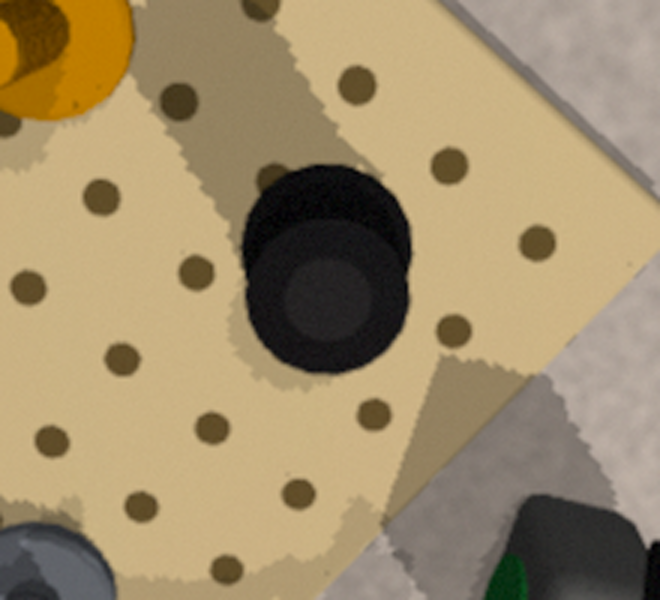

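Black socket: top rim centred at crop (328,296), flange at (327,248). The tape measure at the lower right is well clear.

```bash
python3 - <<'E'
from seg import *
W=Cam("wrist");T=Cam("top")
d=np.load("pics/w7.npz");W=Cam("wrist",dict(eef_pos=d["p"],tcp_rot=d["q"]))
p=lambda x,y:(180+x/3,100+y/3)
print("top",W.plane(p(328,296),.062),"flange",W.plane(p(327,248),.016))
# rim width -> height check
a=W.ray(p(246.5,296));b=W.ray(p(409.5,296)); ang=np.arccos(a[1]@b[1]); print("rim dist by 42mm",.042/ang,"expected",np.linalg.norm(W.plane(p(328,296),.062)-W.C))
print("tape",T.plane((281,96),.05)); c=(W.plane(p(328,296),.062)+W.plane(p(327,248),.016))/2
shift([c[0],c[1],.032],.707)
E
```

```text
top [0.6435 0.0672 0.062 ] flange [0.6437 0.0669 0.016 ]
rim dist by 42mm 0.2924411437717945 expected 0.2829528718524698
tape [0.7687 0.0212 0.05  ]
t 9.07 at [0.6399 0.0695 0.19  ] q6 -0.76 open 1.0 F [-0.4434 -0.1818 -0.0631] -> xyz [0.0015 0.0046 0.158 ] dr [-0.002  0.001  0.002]
```

```bash
python3 -m jog '[{"grip":0,"xyz":[0.001,0.004,0.035],"dr":[0,0,0]},{"grip":0,"xyz":[0.001,0.004,0.07],"dr":[0,0,0]},{"grip":0,"xyz":[0.001,0.004,0.105],"dr":[0,0,0]},{"grip":0,"xyz":[0.001,0.004,0.135],"dr":[0,0,0]},{"grip":0,"xyz":[0.001,0.004,0.15],"dr":[0,0,0]},{"grip":0,"xyz":[0.001,0.004,0.157],"dr":[0,0,0]},{"grip":0,"xyz":[0.001,0.004,0.157],"dr":[0,0,0]},{"grip":0,"xyz":[0.001,0.004,0.157],"dr":[0,0,0]},{"grip":0,"xyz":[0.001,0.004,0.157],"dr":[0,0,0]}]'
python3 -m jog '[{"grip":0.3,"xyz":[0,0,0],"dr":[0,0,0]},{"grip":0.8,"xyz":[0,0,0],"dr":[0,0,0]},{"grip":0.8,"xyz":[0,0,0],"dr":[0,0,0]},{"grip":0.8,"xyz":[0,0,0],"dr":[0,0,0]},{"grip":0.8,"xyz":[0,0,0],"dr":[0,0,0]},{"grip":0.8,"xyz":[0,0,0],"dr":[0,0,0]},{"grip":0.8,"xyz":[0,0,0],"dr":[0,0,0]}]' 30
python3 wv.py w8
```

```text
time: 9.82
eef_pos: [0.6461, 0.0657, 0.037]
tcp_rot: [0.938, 0.346, 0.002, 0.001]
contact_force: [1.1, 0.1, 0.4]
opening: 0.997
time: 10.4
eef_pos: [0.6448, 0.0653, 0.0354]
tcp_rot: [0.938, 0.346, 0.001, 0.0]
contact_force: [-0.1, -0.1, 5.7]
opening: 0.471
10.4 [0.6448 0.0653 0.0354] [0.9382 0.3462 0.0006 0.0003] -0.76 0.4705525971707616
```

View pics/w8.png

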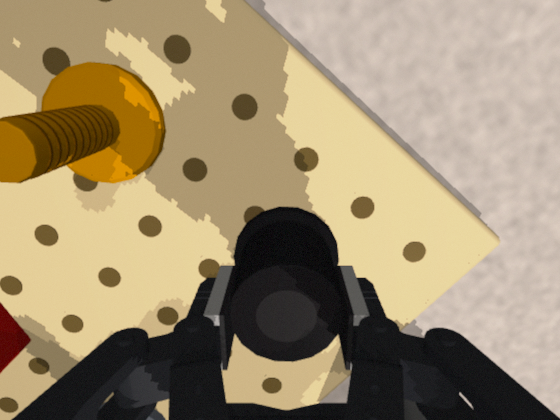

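The socket is held between the pads, rim centred at (288,312), opening 40 mm. Lift.

```bash
python3 -m jog '[{"grip":0.8,"xyz":[0,0,-0.015],"dr":[0,0,0]},{"grip":0.8,"xyz":[0,0,-0.05],"dr":[0,0,0]},{"grip":0.8,"xyz":[0,0,-0.085],"dr":[0,0,0]},{"grip":0.8,"xyz":[0,0,-0.11],"dr":[0,0,0]},{"grip":0.8,"xyz":[0,0,-0.11],"dr":[0,0,0]},{"grip":0.8,"xyz":[0,0,-0.11],"dr":[0,0,0]}]'
python3 wv.py w9
python3 - <<'E'
from h import *
t=ToolCam();c=t.plane((288,312),-.0266);print(c)
yaw=.707;R=np.array([[np.cos(yaw),np.sin(yaw)],[np.sin(yaw),-np.cos(yaw)]])
g=np.array([.4688,.278])-R@c[:2];print(g);shift([g[0],g[1],.14],yaw)
E
```

```text
time: 10.95
eef_pos: [0.6452, 0.0654, 0.147]
tcp_rot: [0.938, 0.346, 0.002, 0.001]
contact_force: [-0.3, -0.5, -1.8]
opening: 0.468
10.95 [0.6452 0.0654 0.147 ] [0.9382 0.3462 0.002  0.0009] -0.76 0.46822304534761894
[ 0.     -0.0036 -0.0266]
[0.4711 0.2752]
t 11.0 at [0.6438 0.0655 0.1446] q6 -0.76 open 0.474 F [ 0.3937 -0.3003 -1.6082] -> xyz [ 0.0049 -0.2717  0.0046] dr [ 0. -0.  0.]
```

View pics/w9.png

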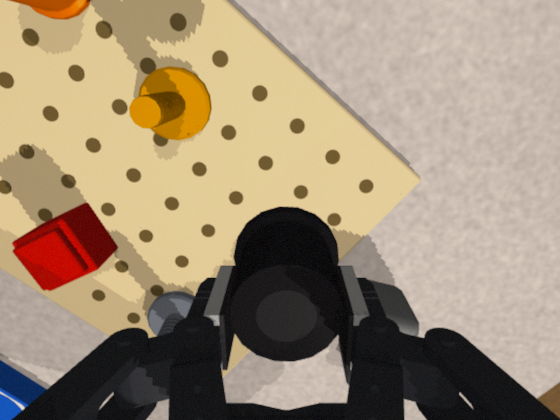

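The socket is lifted, still centred at (288,312) and upright. Carry it to the circle.

```bash
python3 -m jog '[{"grip":0.8,"xyz":[0.005,-0.272,0],"dr":[0,0,0]},{"grip":0.8,"xyz":[0.005,-0.272,0],"dr":[0,0,0]},{"grip":0.8,"xyz":[0.005,-0.272,0],"dr":[0,0,0]},{"grip":0.8,"xyz":[0.005,-0.272,0],"dr":[0,0,0]},{"grip":0.8,"xyz":[0.005,-0.272,0],"dr":[0,0,0]},{"grip":0.8,"xyz":[0.005,-0.272,0],"dr":[0,0,0]},{"grip":0.8,"xyz":[0.005,-0.272,0],"dr":[0,0,0]},{"grip":0.8,"xyz":[0.005,-0.272,0],"dr":[0,0,0]},{"grip":0.8,"xyz":[0.005,-0.272,0],"dr":[0,0,0]},{"grip":0.8,"xyz":[0.005,-0.272,0],"dr":[0,0,0]},{"grip":0.8,"xyz":[0.005,-0.272,0],"dr":[0,0,0]}]'
python3 wv.py w10;python3 -c "
from h import *
shift([.4711,.2752,.028],.707)"
```

```text
time: 11.92
eef_pos: [0.4717, 0.2745, 0.1435]
tcp_rot: [0.938, 0.346, -0.001, 0.0]
contact_force: [0.8, -0.3, -1.1]
opening: 0.474
11.9167 [0.4717 0.2745 0.1435] [ 0.9384  0.3455 -0.0007  0.0002] -0.36 0.47400697154923305
t 11.97 at [0.4719 0.2744 0.1438] q6 -0.36 open 0.474 F [ 0.1318  0.9919 -0.6287] -> xyz [ 0.     -0.0011  0.1158] dr [-0.     0.001 -0.002]
```

View pics/w10.png

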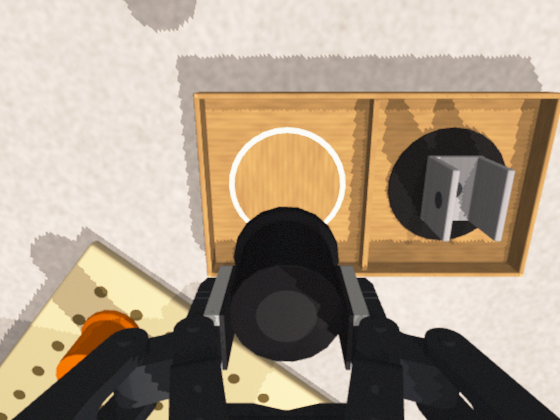

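The ring is aligned directly ahead of the socket at (287,183). The bracket is untouched. Lower.

```bash
python3 -m jog '[{"grip":0.8,"xyz":[0,-0.001,0.03],"dr":[0,0,0]},{"grip":0.8,"xyz":[0,-0.001,0.06],"dr":[0,0,0]},{"grip":0.8,"xyz":[0,-0.001,0.085],"dr":[0,0,0]},{"grip":0.8,"xyz":[0,-0.001,0.1],"dr":[0,0,0]},{"grip":0.8,"xyz":[0,-0.001,0.11],"dr":[0,0,0]},{"grip":0.8,"xyz":[0,-0.001,0.114],"dr":[0,0,0]},{"grip":0.8,"xyz":[0,-0.001,0.114],"dr":[0,0,0]},{"grip":0.8,"xyz":[0,-0.001,0.114],"dr":[0,0,0]},{"grip":0.8,"xyz":[0,-0.001,0.114],"dr":[0,0,0]},{"grip":0.8,"xyz":[0,-0.001,0.114],"dr":[0,0,0]},{"grip":0.8,"xyz":[0,-0.001,0.114],"dr":[0,0,0]}]'
python3 -m jog '[{"grip":0.8,"xyz":[0,0,0.001],"dr":[0,0,0]},{"grip":0.8,"xyz":[0,0,0.0015],"dr":[0,0,0]},{"grip":0.8,"xyz":[0,0,0.0015],"dr":[0,0,0]},{"grip":0.8,"xyz":[0,0,0.0015],"dr":[0,0,0]}]'
```

```text
time: 12.88
eef_pos: [0.4714, 0.2766, 0.0315]
tcp_rot: [0.938, 0.346, 0.001, 0.0]
contact_force: [-0.2, 0.2, -0.6]
opening: 0.472
time: 13.22
eef_pos: [0.4705, 0.2763, 0.0288]
tcp_rot: [0.938, 0.346, -0.0, -0.0]
contact_force: [0.5, 0.1, 0.1]
opening: 0.473
```

```bash
python3 -m jog '[{"grip":0.8,"xyz":[0,0,0.001],"dr":[0,0,0]},{"grip":0.8,"xyz":[0,0,0.0015],"dr":[0,0,0]},{"grip":0.8,"xyz":[0,0,0.0015],"dr":[0,0,0]},{"grip":0.8,"xyz":[0,0,0.0015],"dr":[0,0,0]}]'
```

```text
time: 13.55
eef_pos: [0.4706, 0.2763, 0.0274]
tcp_rot: [0.938, 0.346, -0.0, -0.0]
contact_force: [-0.0, -0.1, 0.4]
opening: 0.474
```

```bash
python3 -m jog '[{"grip":0.8,"xyz":[0,0,0.001],"dr":[0,0,0]},{"grip":0.8,"xyz":[0,0,0.001],"dr":[0,0,0]},{"grip":0.8,"xyz":[0,0,0.001],"dr":[0,0,0]}]'
```

```text
time: 13.8
eef_pos: [0.4706, 0.2763, 0.0274]
tcp_rot: [0.938, 0.346, -0.0, 0.0]
contact_force: [-3.7, -2.5, 6.1]
opening: 0.475
```

Contact, at the expected height. Release and retreat.

```bash
python3 -m jog '[{"grip":0.45,"xyz":[0,0,-0.001],"dr":[0,0,0]},{"grip":0.35,"xyz":[0,0,-0.001],"dr":[0,0,0]},{"grip":0.3,"xyz":[0,0,-0.001],"dr":[0,0,0]},{"grip":0.3,"xyz":[0,0,-0.001],"dr":[0,0,0]},{"grip":0.3,"xyz":[0,0,-0.03],"dr":[0,0,0]},{"grip":0.3,"xyz":[0,0,-0.07],"dr":[0,0,0]},{"grip":0.3,"xyz":[0,0,-0.11],"dr":[0,0,0]},{"grip":0,"xyz":[0,0,-0.15],"dr":[0,0,0]},{"grip":0,"xyz":[0,0,-0.15],"dr":[0,0,0]},{"grip":0,"xyz":[0,0,-0.15],"dr":[0,0,0]},{"grip":0,"xyz":[0,0,-0.15],"dr":[0,0,0]}]'
python3 wv.py w11; python3 -c "
from h import *
for n in('top','side'): cv2.imwrite(f'pics/{n}11.png',ctrl.read_camera(n)[:,:,::-1])"
```

```text
time: 14.72
eef_pos: [0.4703, 0.2761, 0.1759]
tcp_rot: [0.938, 0.346, -0.0, -0.0]
contact_force: [0.6, 0.7, -1.3]
opening: 0.998
14.7167 [0.4703 0.2761 0.1759] [ 0.9382  0.3462 -0.0002 -0.    ] -0.36 0.9980078868211142
```

View pics/w11.png

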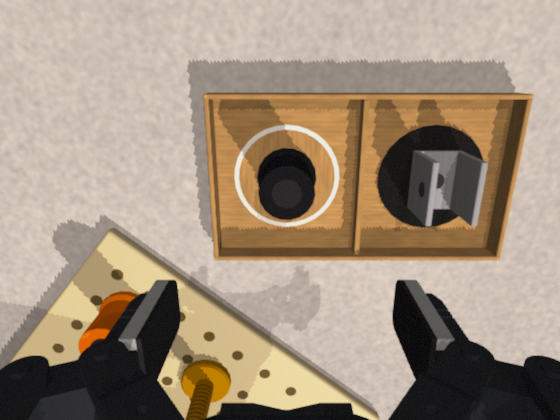

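View pics/side11.png

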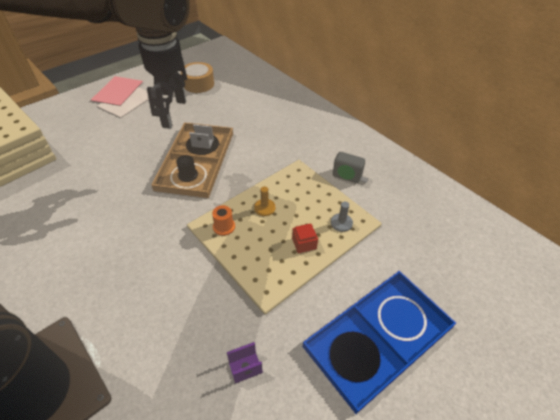

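Both carton parts stand in place: the socket's base is centred in the ring at (287,176), and the bracket is on the pad. The side view agrees and the rest of the stock is unmoved. Verify numerically and plan the steel foot.

```bash
python3 - <<'E'
from seg import *
d=np.load("pics/w11.npz");W=Cam("wrist",dict(eef_pos=d["p"],tcp_rot=d["q"]));im=cv2.imread("pics/w11.png")
e=ell(blob(im,(225,115,350,235),lambda h:(h[...,1]<70)&(h[...,2]>190),1));ring=W.plane(e[0],.004)
print("ring",ring,"socket top",W.plane((287,191.5),.054)-ring)
a=cv2.imread("pics/top11.png");cv2.imwrite("pics/t11.png",cv2.resize(a[130:280,80:360],None,fx=2.8,fy=2.8,interpolation=2))
shift([.645,-.08,.2],.707)
E
```

```text
ring [0.4685 0.2777 0.004 ] socket top [-0.0002  0.0009  0.05  ]
t 14.87 at [0.4693 0.2758 0.1739] q6 -0.36 open 1.001 F [ 0.4417 -0.7646  0.2265] -> xyz [-0.0976  0.3846 -0.0263] dr [-0.002  0.004 -0.   ]
```

View pics/t11.png

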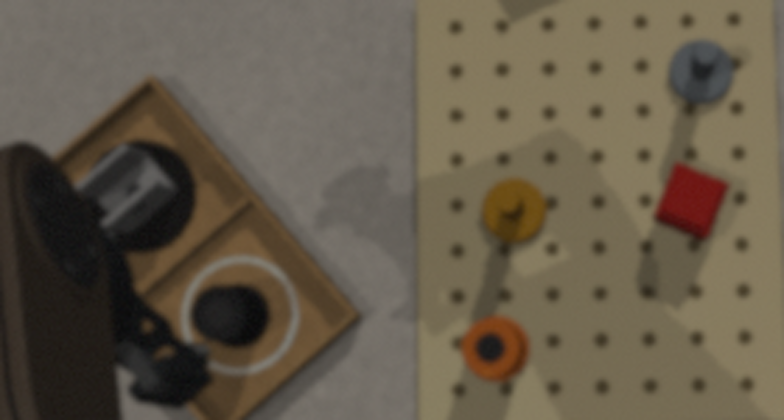

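The carton is done; the socket is within 1 mm of the ring centre. The two feet are the steel grey one at crop (701,72) and the brass yellow one at (514,210). The grey one at the far right is meant.

```bash
python3 -m jog '[{"grip":0,"xyz":[-0.098,0.385,-0.026],"dr":[0,0,0]},{"grip":0,"xyz":[-0.098,0.385,-0.026],"dr":[0,0,0]},{"grip":0,"xyz":[-0.098,0.385,-0.026],"dr":[0,0,0]},{"grip":0,"xyz":[-0.098,0.385,-0.026],"dr":[0,0,0]},{"grip":0,"xyz":[-0.098,0.385,-0.026],"dr":[0,0,0]},{"grip":0,"xyz":[-0.098,0.385,-0.026],"dr":[0,0,0]},{"grip":0,"xyz":[-0.098,0.385,-0.026],"dr":[0,0,0]},{"grip":0,"xyz":[-0.098,0.385,-0.026],"dr":[0,0,0]},{"grip":0,"xyz":[-0.098,0.385,-0.026],"dr":[0,0,0]},{"grip":0,"xyz":[-0.098,0.385,-0.026],"dr":[0,0,0]},{"grip":0,"xyz":[-0.098,0.385,-0.026],"dr":[0,0,0]},{"grip":0,"xyz":[-0.098,0.385,-0.026],"dr":[0,0,0]}]'
python3 -m jog '[{"grip":0.2,"xyz":[0,0,0],"dr":[0,0,0]},{"grip":0.2,"xyz":[0,0,0],"dr":[0,0,0]}]'
python3 wv.py w12;python3 -c "
import cv2
a=cv2.imread('pics/w12.png');cv2.imwrite('pics/w12c.png',cv2.resize(a[90:290,180:400],None,fx=3,fy=3,interpolation=2))"
```

```text
time: 15.87
eef_pos: [0.6457, -0.0813, 0.2]
tcp_rot: [0.939, 0.345, -0.001, -0.001]
contact_force: [-0.8, 0.5, -0.1]
opening: 1.0
time: 16.03
eef_pos: [0.6453, -0.0787, 0.2011]
tcp_rot: [0.938, 0.347, -0.001, -0.001]
contact_force: [0.0, -0.4, 0.1]
opening: 0.798
16.0333 [ 0.6453 -0.0787  0.2011] [ 0.9379  0.3468 -0.001  -0.0008] -0.99 0.7976133620378703
```

View pics/w12c.png

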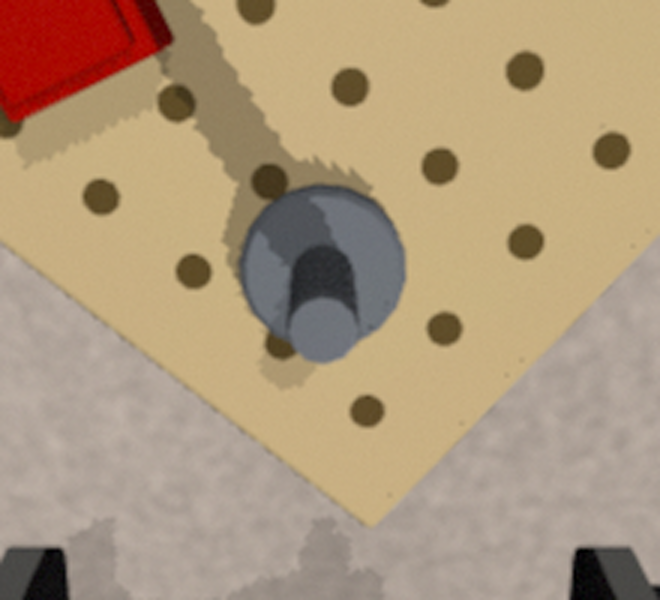

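Steel foot in the crop: stem top at (323,329), base at (323,266). The red cap is at the upper left.

```bash
python3 - <<'E'
from seg import *
d=np.load("pics/w12.npz");W=Cam("wrist",dict(eef_pos=d["p"],tcp_rot=d["q"]));T=Cam("top")
p=lambda x,y:(180+x/3,90+y/3)
print("stem top",W.plane(p(323,329),.076),"base",W.plane(p(323.5,268),.02))
a=W.ray(p(288.5,329));b=W.ray(p(358,329)); print("dist by 18mm",.018/np.arccos(a[1]@b[1]),np.linalg.norm(W.plane(p(323,329),.076)-W.C))
c=(W.plane(p(323,329),.076)+W.plane(p(323.5,268),.02))/2
shift([c[0],c[1],.034],.707)
E
```

```text
stem top [ 0.6481 -0.0814  0.076 ] base [ 0.648  -0.0807  0.02  ]
dist by 18mm 0.2935017554872674 0.2804928492255877
t 16.08 at [ 0.6454 -0.0786  0.2015] q6 -0.99 open 0.801 F [ 0.5703  0.0016 -0.4069] -> xyz [0.0005 0.0038 0.1675] dr [-0.001  0.001  0.002]
```

```bash
python3 -m jog '[{"grip":0.2,"xyz":[0,0.004,0.035],"dr":[0,0,0]},{"grip":0.2,"xyz":[0,0.004,0.07],"dr":[0,0,0]},{"grip":0.2,"xyz":[0,0.004,0.105],"dr":[0,0,0]},{"grip":0.2,"xyz":[0,0.004,0.14],"dr":[0,0,0]},{"grip":0.2,"xyz":[0,0.004,0.16],"dr":[0,0,0]},{"grip":0.2,"xyz":[0,0.004,0.167],"dr":[0,0,0]},{"grip":0.2,"xyz":[0,0.004,0.167],"dr":[0,0,0]},{"grip":0.2,"xyz":[0,0.004,0.167],"dr":[0,0,0]},{"grip":0.2,"xyz":[0,0.004,0.167],"dr":[0,0,0]}]'
python3 -m jog '[{"grip":0.5,"xyz":[0,0,0],"dr":[0,0,0]},{"grip":1,"xyz":[0,0,0],"dr":[0,0,0]},{"grip":1,"xyz":[0,0,0],"dr":[0,0,0]},{"grip":1,"xyz":[0,0,0],"dr":[0,0,0]},{"grip":1,"xyz":[0,0,0],"dr":[0,0,0]},{"grip":1,"xyz":[0,0,0],"dr":[0,0,0]},{"grip":1,"xyz":[0,0,0],"dr":[0,0,0]},{"grip":1,"xyz":[0,0,0],"dr":[0,0,0]}]' 45
python3 wv.py w13
```

```text
time: 16.83
eef_pos: [0.6506, -0.0832, 0.0381]
tcp_rot: [0.938, 0.346, 0.002, 0.001]
contact_force: [0.4, 0.8, -0.1]
opening: 0.799
time: 17.5
eef_pos: [0.6492, -0.0833, 0.0361]
tcp_rot: [0.938, 0.346, 0.0, 0.0]
contact_force: [-1.4, 0.3, 4.9]
opening: 0.2
17.5 [ 0.6492 -0.0833  0.0361] [0.9382 0.3462 0.0004 0.0003] -0.99 0.20025893006776446
```

View pics/w13.png

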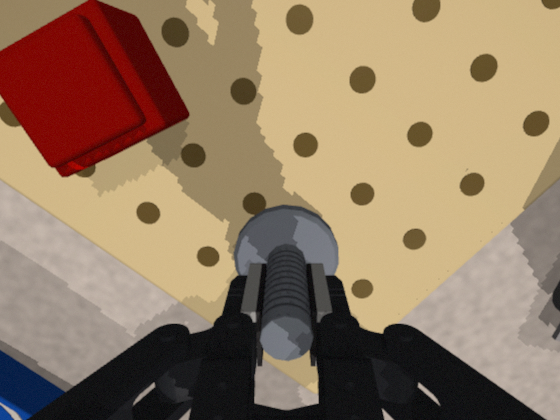

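The stem is gripped (17 mm); its top is at (286,339). Lift.

```bash
python3 -m jog '[{"grip":1,"xyz":[0,0,-0.015],"dr":[0,0,0]},{"grip":1,"xyz":[0,0,-0.05],"dr":[0,0,0]},{"grip":1,"xyz":[0,0,-0.085],"dr":[0,0,0]},{"grip":1,"xyz":[0,0,-0.11],"dr":[0,0,0]},{"grip":1,"xyz":[0,0,-0.11],"dr":[0,0,0]},{"grip":1,"xyz":[0,0,-0.11],"dr":[0,0,0]}]'
python3 wv.py w14
python3 - <<'E'
from h import *
t=ToolCam();c=t.plane((286.5,339),-.04);print(c)
yaw=.707;R=np.array([[np.cos(yaw),np.sin(yaw)],[np.sin(yaw),-np.cos(yaw)]])
g=np.array([.4505,-.3032])-R@c[:2];print(g);shift([g[0],g[1],.14],yaw)
E
```

```text
time: 18.05
eef_pos: [0.6496, -0.0834, 0.1474]
tcp_rot: [0.938, 0.346, 0.001, 0.001]
contact_force: [-1.4, -0.2, -2.1]
opening: 0.191
18.05 [ 0.6496 -0.0834  0.1474] [0.9382 0.3462 0.0015 0.0011] -0.99 0.1908010666088643
[-0.0005 -0.0027 -0.04  ]
[ 0.4526 -0.3049]
t 18.1 at [ 0.6481 -0.083   0.1448] q6 -0.99 open 0.2 F [-0.3867  0.0527 -2.2132] -> xyz [-0.2928  0.0417  0.005 ] dr [-0.001  0.001  0.   ]
```

View pics/w14.png

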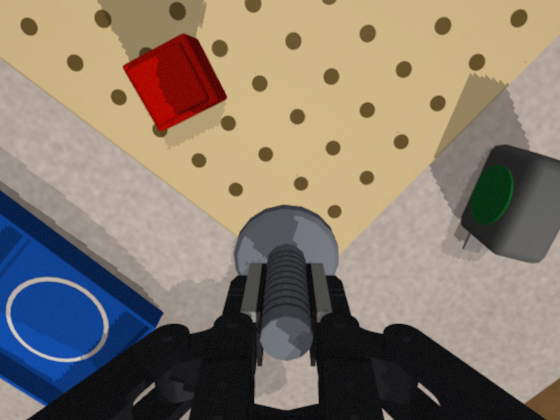

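The foot hangs upright, with the same image position as in the grasp. Carry it to the blue tray's pad.

```bash
python3 -m jog '[{"grip":1,"xyz":[-0.293,0.042,0],"dr":[0,0,0]},{"grip":1,"xyz":[-0.293,0.042,0],"dr":[0,0,0]},{"grip":1,"xyz":[-0.293,0.042,0],"dr":[0,0,0]},{"grip":1,"xyz":[-0.293,0.042,0],"dr":[0,0,0]},{"grip":1,"xyz":[-0.293,0.042,0],"dr":[0,0,0]},{"grip":1,"xyz":[-0.293,0.042,0],"dr":[0,0,0]},{"grip":1,"xyz":[-0.293,0.042,0],"dr":[0,0,0]},{"grip":1,"xyz":[-0.293,0.042,0],"dr":[0,0,0]},{"grip":1,"xyz":[-0.293,0.042,0],"dr":[0,0,0]},{"grip":1,"xyz":[-0.293,0.042,0],"dr":[0,0,0]},{"grip":1,"xyz":[-0.293,0.042,0],"dr":[0,0,0]},{"grip":1,"xyz":[-0.293,0.042,0],"dr":[0,0,0]}]'
python3 wv.py w15;python3 -c "
from h import *
shift([.4526,-.3049,.0325],.707)"
```

```text
time: 19.1
eef_pos: [0.4539, -0.3039, 0.1445]
tcp_rot: [0.938, 0.347, -0.0, -0.001]
contact_force: [0.1, 1.1, -1.7]
opening: 0.201
19.1 [ 0.4539 -0.3039  0.1445] [ 0.9378  0.3472 -0.0002 -0.0008] -1.49 0.20088476259267043
t 19.15 at [ 0.454  -0.304   0.1448] q6 -1.49 open 0.192 F [-0.2951 -0.5985 -1.4652] -> xyz [-0.0016 -0.0001  0.1123] dr [-0.001 -0.     0.002]
```

View pics/w15.png

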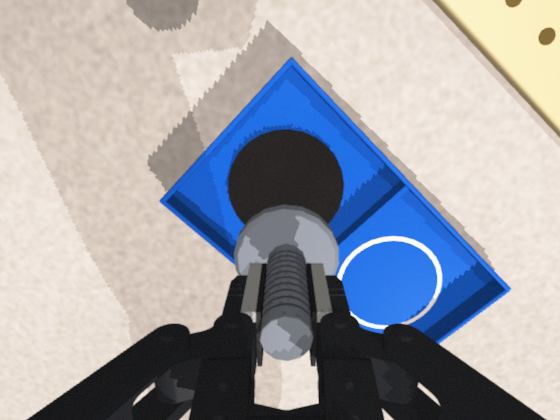

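```bash
python3 - <<'E'
from seg import *
d=np.load("pics/w15.npz");W=Cam("wrist",dict(eef_pos=d["p"],tcp_rot=d["q"]));im=cv2.imread("pics/w15.png")
hsv=cv2.cvtColor(im,cv2.COLOR_BGR2HSV).astype(int)
m=((hsv[...,2]<75)&(hsv[...,1]<120)).astype(np.uint8);m[202:]=0;m[:115]=0;m[:,:215]=0;m[:,360:]=0
k=max(cv2.findContours(m,0,1)[0],key=cv2.contourArea)
pts=np.array([W.plane(p,.007)[:2] for p in k.reshape(-1,2) if p[1]<200])
A=np.c_[2*pts,np.ones(len(pts))];s=np.linalg.lstsq(A,(pts**2).sum(1),rcond=None)[0];print("pad",s[:2],"r",np.sqrt(s[2]+s[:2]@s[:2]))
k=blob(im,(335,225,450,340),lambda h:(h[...,1]<60)&(h[...,2]>190),1);e=ell(k);print(e);print("circ",W.plane(e[0],.004))
E
```

```text
pad [ 0.4518 -0.3032] r 0.04353931783384701
((389.59881591796875, 280.97344970703125), (90.26036071777344, 104.93189239501953), 78.34892272949219)
circ [ 0.5732 -0.309   0.004 ]
```

The wrist view puts the pad at (286,183), which gives (0.452,-0.303). That is within 1.5 mm of the two-view fix. Lower.

```bash
python3 -m jog '[{"grip":1,"xyz":[-0.001,0,0.03],"dr":[0,0,0]},{"grip":1,"xyz":[-0.001,0,0.06],"dr":[0,0,0]},{"grip":1,"xyz":[-0.001,0,0.085],"dr":[0,0,0]},{"grip":1,"xyz":[-0.001,0,0.1],"dr":[0,0,0]},{"grip":1,"xyz":[-0.001,0,0.108],"dr":[0,0,0]},{"grip":1,"xyz":[-0.001,0,0.112],"dr":[0,0,0]},{"grip":1,"xyz":[-0.001,0,0.112],"dr":[0,0,0]},{"grip":1,"xyz":[-0.001,0,0.112],"dr":[0,0,0]},{"grip":1,"xyz":[-0.001,0,0.112],"dr":[0,0,0]},{"grip":1,"xyz":[-0.001,0,0.112],"dr":[0,0,0]},{"grip":1,"xyz":[-0.001,0,0.112],"dr":[0,0,0]}]'
python3 -m jog '[{"grip":1,"xyz":[0,0,0.001],"dr":[0,0,0]},{"grip":1,"xyz":[0,0,0.0015],"dr":[0,0,0]},{"grip":1,"xyz":[0,0,0.0015],"dr":[0,0,0]},{"grip":1,"xyz":[0,0,0.0015],"dr":[0,0,0]}]'
```

```text
time: 20.07
eef_pos: [0.4531, -0.3066, 0.0344]
tcp_rot: [0.938, 0.346, 0.0, 0.001]
contact_force: [0.2, 0.3, -2.4]
opening: 0.196
time: 20.4
eef_pos: [0.4524, -0.3061, 0.0318]
tcp_rot: [0.938, 0.346, -0.0, -0.0]
contact_force: [0.1, 0.5, -1.1]
opening: 0.197
```

```bash
python3 -m jog '[{"grip":1,"xyz":[0,0,0.001],"dr":[0,0,0]},{"grip":1,"xyz":[0,0,0.0015],"dr":[0,0,0]},{"grip":1,"xyz":[0,0,0.0015],"dr":[0,0,0]},{"grip":1,"xyz":[0,0,0.0015],"dr":[0,0,0]}]'
```

```text
time: 20.73
eef_pos: [0.4526, -0.3062, 0.0311]
tcp_rot: [0.938, 0.346, -0.0, -0.0]
contact_force: [-1.5, 1.3, 5.8]
opening: 0.198
```

Contact at the expected height. Release.

```bash
python3 -m jog '[{"grip":0.7,"xyz":[0,0,-0.001],"dr":[0,0,0]},{"grip":0.55,"xyz":[0,0,-0.001],"dr":[0,0,0]},{"grip":0.45,"xyz":[0,0,-0.001],"dr":[0,0,0]},{"grip":0.45,"xyz":[0,0,-0.001],"dr":[0,0,0]},{"grip":0.45,"xyz":[0,0,-0.03],"dr":[0,0,0]},{"grip":0.45,"xyz":[0,0,-0.07],"dr":[0,0,0]},{"grip":0.45,"xyz":[0,0,-0.11],"dr":[0,0,0]},{"grip":0,"xyz":[0,0,-0.15],"dr":[0,0,0]},{"grip":0,"xyz":[0,0,-0.15],"dr":[0,0,0]},{"grip":0,"xyz":[0,0,-0.15],"dr":[0,0,0]},{"grip":0,"xyz":[0,0,-0.15],"dr":[0,0,0]}]'
python3 wv.py w16
```

```text
time: 21.65
eef_pos: [0.4523, -0.3059, 0.18]
tcp_rot: [0.938, 0.346, -0.0, -0.0]
contact_force: [-0.6, 0.4, -0.7]
opening: 1.001
21.65 [ 0.4523 -0.3059  0.18  ] [ 0.9382  0.3462 -0.     -0.0001] -1.49 1.000863757447307
```

View pics/w16.png

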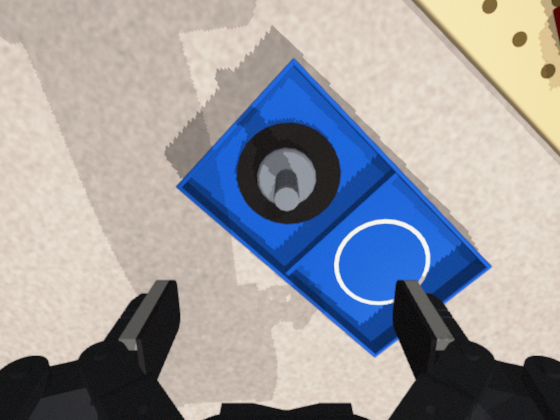

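The steel foot stands on the pad (base (287,177), pad (289,173)). Now the red cap: the only red part on the panel, top (327,202). Move over it.

```bash
python3 - <<'E'
from h import *
d=np.load("pics/w16.npz");W=Cam("wrist",dict(eef_pos=d["p"],tcp_rot=d["q"]))
print("foot base",W.plane((287,176.5),.015),"stem top",W.plane((286.5,199),.071))
shift([.544,-.069,.2],1.155)
E
```

```text
foot base [ 0.4504 -0.3034  0.015 ] stem top [ 0.451  -0.3048  0.071 ]
t 21.7 at [ 0.4518 -0.3054  0.1787] q6 -1.49 open 1.002 F [0.2067 0.4338 0.2786] -> xyz [ 0.2236 -0.1199 -0.021 ] dr [-0.003 -0.    -0.448]
```

```bash
python3 -m jog '[{"grip":0,"xyz":[0.224,-0.12,-0.021],"dr":[0,0,-0.448]},{"grip":0,"xyz":[0.224,-0.12,-0.021],"dr":[0,0,-0.448]},{"grip":0,"xyz":[0.224,-0.12,-0.021],"dr":[0,0,-0.448]},{"grip":0,"xyz":[0.224,-0.12,-0.021],"dr":[0,0,-0.448]},{"grip":0,"xyz":[0.224,-0.12,-0.021],"dr":[0,0,-0.448]},{"grip":0,"xyz":[0.224,-0.12,-0.021],"dr":[0,0,-0.448]},{"grip":0,"xyz":[0.224,-0.12,-0.021],"dr":[0,0,-0.448]},{"grip":0,"xyz":[0.224,-0.12,-0.021],"dr":[0,0,-0.448]},{"grip":0,"xyz":[0.224,-0.12,-0.021],"dr":[0,0,-0.448]},{"grip":0,"xyz":[0.224,-0.12,-0.021],"dr":[0,0,-0.448]},{"grip":0,"xyz":[0.224,-0.12,-0.021],"dr":[0,0,-0.448]}]'
python3 wv.py w17;python3 -c "
import cv2
a=cv2.imread('pics/w17.png');cv2.imwrite('pics/w17c.png',cv2.resize(a[100:300,180:400],None,fx=3,fy=3,interpolation=2))"
```

```text
time: 22.62
eef_pos: [0.5441, -0.0707, 0.2003]
tcp_rot: [0.838, 0.545, -0.001, -0.001]
contact_force: [0.2, -0.9, -0.9]
opening: 1.002
22.6167 [ 0.5441 -0.0707  0.2003] [ 0.8384  0.545  -0.0007 -0.0006] -1.47 1.0015097602009462
```

View pics/w17c.png

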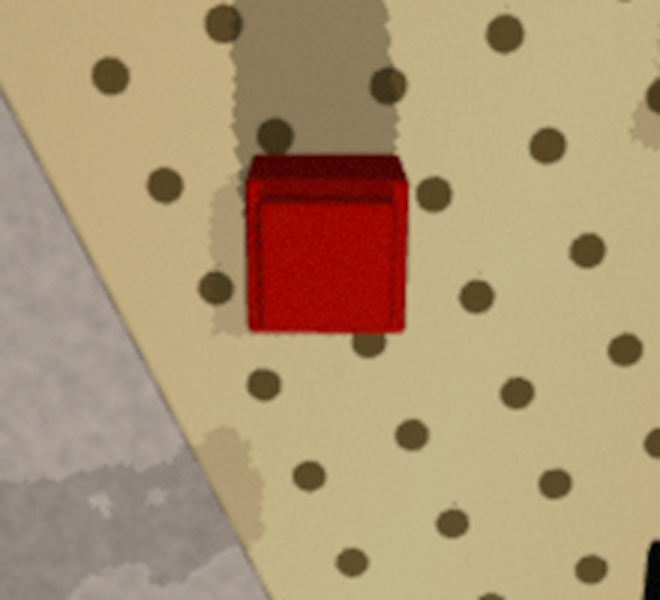

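The red cap is aligned with the jaws; its top step is centred at crop (327,265), with sides vertical in the image.

```bash
python3 - <<'E'
from seg import *
d=np.load("pics/w17.npz");W=Cam("wrist",dict(eef_pos=d["p"],tcp_rot=d["q"]))
p=lambda x,y:(180+x/3,100+y/3)
c=W.plane(p(327.5,265),.057);print(c)
q=[W.plane(p(*v),.049)[:2] for v in((249,181),(407,181),(404.5,331),(251,331))];print(np.mean(q,0),[np.linalg.norm(q[i]-q[i-1]) for i in range(4)])
d=q[0]-q[3]; d2=q[1]-q[0];print(np.arctan2(d2[1],d2[0]))
a=Cam("top");print(tri(W,p(327.5,265),a,(326.6,198.7)))
c=np.mean(q,0);shift([c[0],c[1],.025],1.155)
E
```

```text
[ 0.5449 -0.0694  0.057 ]
[ 0.5453 -0.0693] [np.float64(0.04185380284932925), np.float64(0.041497582005254566), np.float64(0.04185060928117179), np.float64(0.04215576001856604)]
1.1534042196962808
(array([ 0.5467, -0.0692,  0.0517]), [np.float64(0.0008484568417408842), np.float64(0.0008484568417408496)])
t 22.67 at [ 0.5443 -0.0707  0.2006] q6 -1.47 open 0.999 F [ 0.0426  0.007  -1.0968] -> xyz [0.0017 0.0005 0.1756] dr [-0.001  0.    -0.002]
```

```bash
python3 -m jog '[{"grip":0,"xyz":[0.001,0,0.035],"dr":[0,0,0]},{"grip":0,"xyz":[0.001,0,0.07],"dr":[0,0,0]},{"grip":0,"xyz":[0.001,0,0.105],"dr":[0,0,0]},{"grip":0,"xyz":[0.001,0,0.14],"dr":[0,0,0]},{"grip":0,"xyz":[0.001,0,0.165],"dr":[0,0,0]},{"grip":0,"xyz":[0.001,0,0.176],"dr":[0,0,0]},{"grip":0,"xyz":[0.001,0,0.179],"dr":[0,0,0]},{"grip":0,"xyz":[0.001,0,0.179],"dr":[0,0,0]},{"grip":0,"xyz":[0.001,0,0.179],"dr":[0,0,0]},{"grip":0,"xyz":[0.001,0,0.179],"dr":[0,0,0]}]'
python3 -m jog '[{"grip":0.3,"xyz":[0,0,0],"dr":[0,0,0]},{"grip":0.8,"xyz":[0,0,0],"dr":[0,0,0]},{"grip":0.8,"xyz":[0,0,0],"dr":[0,0,0]},{"grip":0.8,"xyz":[0,0,0],"dr":[0,0,0]},{"grip":0.8,"xyz":[0,0,0],"dr":[0,0,0]},{"grip":0.8,"xyz":[0,0,0],"dr":[0,0,0]},{"grip":0.8,"xyz":[0,0,0],"dr":[0,0,0]}]' 30
python3 wv.py w18
```

```text
time: 23.5
eef_pos: [0.5471, -0.0692, 0.0247]
tcp_rot: [0.838, 0.546, 0.001, 0.002]
contact_force: [-0.5, 0.3, -0.2]
opening: 1.004
time: 24.08
eef_pos: [0.546, -0.0685, 0.0232]
tcp_rot: [0.838, 0.546, 0.0, 0.0]
contact_force: [-0.5, 0.9, 6.5]
opening: 0.506
24.0833 [ 0.546  -0.0685  0.0232] [0.8378 0.546  0.0004 0.0005] -1.46 0.5064086602518338
```

View pics/w18.png

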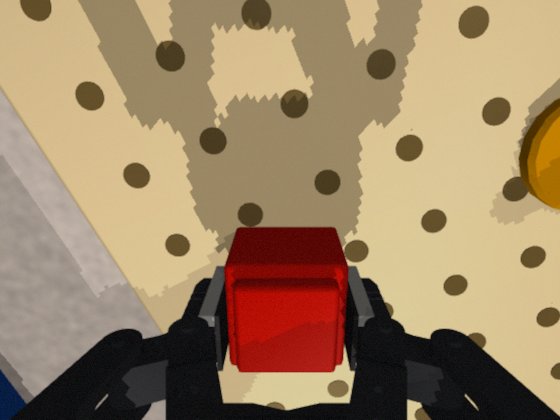

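The cap is held (43 mm); its step is centred at (288,325). Lift.

```bash
python3 -m jog '[{"grip":0.8,"xyz":[0,0,-0.015],"dr":[0,0,0]},{"grip":0.8,"xyz":[0,0,-0.05],"dr":[0,0,0]},{"grip":0.8,"xyz":[0,0,-0.085],"dr":[0,0,0]},{"grip":0.8,"xyz":[0,0,-0.12],"dr":[0,0,0]},{"grip":0.8,"xyz":[0,0,-0.12],"dr":[0,0,0]},{"grip":0.8,"xyz":[0,0,-0.12],"dr":[0,0,0]}]'
python3 wv.py w19
python3 - <<'E'
from h import *
t=ToolCam();c=np.mean([t.plane(p,-.0338) for p in((233,280),(343,280),(339,371),(238,371))],0);print(c)
yaw=1.155;R=np.array([[np.cos(yaw),np.sin(yaw)],[np.sin(yaw),-np.cos(yaw)]])
g=np.array([.5736,-.311])-R@c[:2];print(g);shift([g[0],g[1],.14],yaw)
E
```

```text
time: 24.63
eef_pos: [0.5466, -0.0688, 0.1446]
tcp_rot: [0.838, 0.546, 0.002, 0.002]
contact_force: [0.0, 0.3, -1.6]
opening: 0.51
24.6333 [ 0.5466 -0.0688  0.1446] [0.8378 0.546  0.0015 0.0019] -1.46 0.5099204770909755
[-0.0001 -0.0028 -0.0338]
[ 0.5762 -0.312 ]
t 24.68 at [ 0.5451 -0.0683  0.1422] q6 -1.46 open 0.51 F [ 0.8675  0.1326 -0.3404] -> xyz [-0.2104  0.1269  0.0022] dr [ 0. -0. -0.]
```

View pics/w19.png

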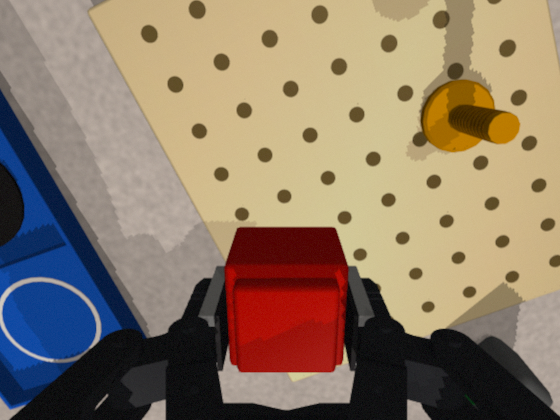

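The cap is lifted, unchanged in the grip. Carry it to the ring.

```bash
python3 -m jog '[{"grip":0.8,"xyz":[-0.21,0.127,0],"dr":[0,0,0]},{"grip":0.8,"xyz":[-0.21,0.127,0],"dr":[0,0,0]},{"grip":0.8,"xyz":[-0.21,0.127,0],"dr":[0,0,0]},{"grip":0.8,"xyz":[-0.21,0.127,0],"dr":[0,0,0]},{"grip":0.8,"xyz":[-0.21,0.127,0],"dr":[0,0,0]},{"grip":0.8,"xyz":[-0.21,0.127,0],"dr":[0,0,0]},{"grip":0.8,"xyz":[-0.21,0.127,0],"dr":[0,0,0]},{"grip":0.8,"xyz":[-0.21,0.127,0],"dr":[0,0,0]},{"grip":0.8,"xyz":[-0.21,0.127,0],"dr":[0,0,0]},{"grip":0.8,"xyz":[-0.21,0.127,0],"dr":[0,0,0]},{"grip":0.8,"xyz":[-0.21,0.127,0],"dr":[0,0,0]}]'
python3 wv.py w20
python3 - <<'E'
from seg import *
d=np.load("pics/w20.npz");W=Cam("wrist",dict(eef_pos=d["p"],tcp_rot=d["q"]));im=cv2.imread("pics/w20.png")
hsv=cv2.cvtColor(im,cv2.COLOR_BGR2HSV).astype(int)
m=((hsv[...,1]<70)&(hsv[...,2]>180)).astype(np.uint8);m[222:]=0;m[:115]=0;m[:,:220]=0;m[:,355:]=0
k=max(cv2.findContours(m,0,1)[0],key=lambda c:np.ptp(c[:,0,0]))
h=cv2.convexHull(k).reshape(-1,2);h=h[h[:,1]<218]
pts=np.array([W.plane(p,.004)[:2] for p in h])
A=np.c_[2*pts,np.ones(len(pts))];s=np.linalg.lstsq(A,(pts**2).sum(1),rcond=None)[0];print("ring",s[:2],"r",np.sqrt(s[2]+s[:2]@s[:2]))
shift([.5762,-.312,.0165],1.155)
E
```

```text
time: 25.6
eef_pos: [0.5763, -0.3099, 0.1413]
tcp_rot: [0.837, 0.547, -0.0, -0.001]
contact_force: [-0.5, -0.7, -0.3]
opening: 0.506
25.6 [ 0.5763 -0.3099  0.1413] [ 0.8374  0.5467 -0.0003 -0.001 ] -1.81 0.5063567607556766
ring [ 0.5749 -0.312 ] r 0.044897641042297994
t 25.65 at [ 0.5765 -0.3101  0.1418] q6 -1.81 open 0.511 F [-0.3876  0.966  -0.1059] -> xyz [-0.0019  0.0006  0.1253] dr [-0.001 -0.     0.002]
```

View pics/w20.png

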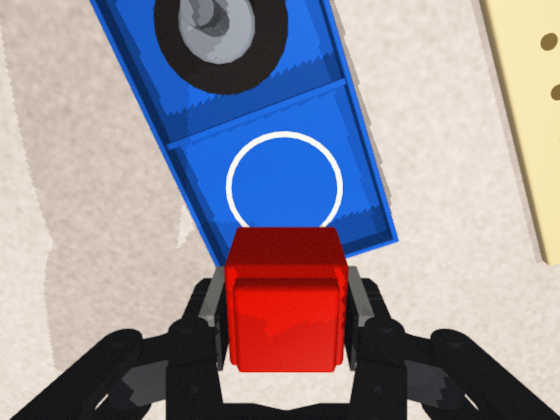

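The ring at (284,188) gives (0.575,-0.312), in agreement with earlier. Lower.

```bash
python3 -m jog '[{"grip":0.8,"xyz":[-0.002,0.001,0.03],"dr":[0,0,0]},{"grip":0.8,"xyz":[-0.002,0.001,0.06],"dr":[0,0,0]},{"grip":0.8,"xyz":[-0.002,0.001,0.09],"dr":[0,0,0]},{"grip":0.8,"xyz":[-0.002,0.001,0.11],"dr":[0,0,0]},{"grip":0.8,"xyz":[-0.002,0.001,0.12],"dr":[0,0,0]},{"grip":0.8,"xyz":[-0.002,0.001,0.125],"dr":[0,0,0]},{"grip":0.8,"xyz":[-0.002,0.001,0.125],"dr":[0,0,0]},{"grip":0.8,"xyz":[-0.002,0.001,0.125],"dr":[0,0,0]},{"grip":0.8,"xyz":[-0.002,0.001,0.125],"dr":[0,0,0]},{"grip":0.8,"xyz":[-0.002,0.001,0.125],"dr":[0,0,0]},{"grip":0.8,"xyz":[-0.002,0.001,0.125],"dr":[0,0,0]}]'
python3 -m jog '[{"grip":0.8,"xyz":[0,0,0.001],"dr":[0,0,0]},{"grip":0.8,"xyz":[0,0,0.0015],"dr":[0,0,0]},{"grip":0.8,"xyz":[0,0,0.0015],"dr":[0,0,0]},{"grip":0.8,"xyz":[0,0,0.0015],"dr":[0,0,0]}]'
```

```text
time: 26.57
eef_pos: [0.5775, -0.3146, 0.0188]
tcp_rot: [0.838, 0.546, 0.0, 0.001]
contact_force: [0.8, -1.2, -0.8]
opening: 0.508
time: 26.9
eef_pos: [0.5767, -0.314, 0.0157]
tcp_rot: [0.838, 0.546, -0.0, -0.0]
contact_force: [-0.3, -0.4, -0.6]
opening: 0.51
```

```bash
python3 -m jog '[{"grip":0.8,"xyz":[0,0,0.001],"dr":[0,0,0]},{"grip":0.8,"xyz":[0,0,0.001],"dr":[0,0,0]},{"grip":0.8,"xyz":[0,0,0.001],"dr":[0,0,0]}]'
```

```text
time: 27.15
eef_pos: [0.5769, -0.3142, 0.0152]
tcp_rot: [0.838, 0.546, 0.0, 0.0]
contact_force: [-0.6, -0.4, 1.7]
opening: 0.51
```

Light contact at the expected height. Release and retreat.

```bash
python3 -m jog '[{"grip":0.4,"xyz":[0,0,-0.001],"dr":[0,0,0]},{"grip":0.3,"xyz":[0,0,-0.001],"dr":[0,0,0]},{"grip":0.25,"xyz":[0,0,-0.001],"dr":[0,0,0]},{"grip":0.25,"xyz":[0,0,-0.001],"dr":[0,0,0]},{"grip":0.25,"xyz":[0,0,-0.03],"dr":[0,0,0]},{"grip":0.25,"xyz":[0,0,-0.07],"dr":[0,0,0]},{"grip":0.25,"xyz":[0,0,-0.11],"dr":[0,0,0]},{"grip":0,"xyz":[0,0,-0.15],"dr":[0,0,0]},{"grip":0,"xyz":[0,0,-0.18],"dr":[0,0,0]},{"grip":0,"xyz":[0,0,-0.18],"dr":[0,0,0]},{"grip":0,"xyz":[0,0,-0.18],"dr":[0,0,0]},{"grip":0,"xyz":[0,0,-0.18],"dr":[0,0,0]}]'
python3 wv.py w21; python3 -c "
from h import *
for n in('top','side'): cv2.imwrite(f'pics/{n}21.png',ctrl.read_camera(n)[:,:,::-1])"
```

```text
time: 28.15
eef_pos: [0.5762, -0.3137, 0.1938]
tcp_rot: [0.838, 0.546, -0.0, -0.001]
contact_force: [-0.1, 0.2, -0.9]
opening: 1.005
28.15 [ 0.5762 -0.3137  0.1938] [ 0.8378  0.5459 -0.0003 -0.0007] -1.81 1.004647054730595
```

View pics/w21.png

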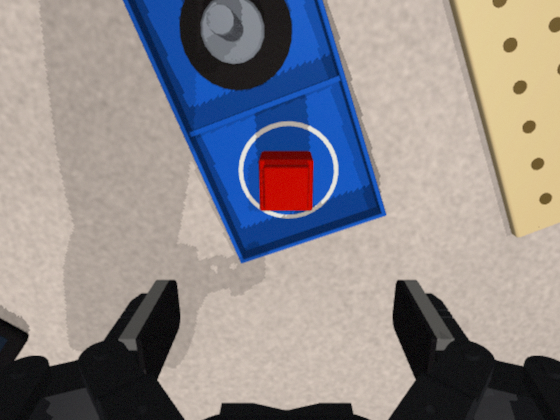

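View pics/side21.png

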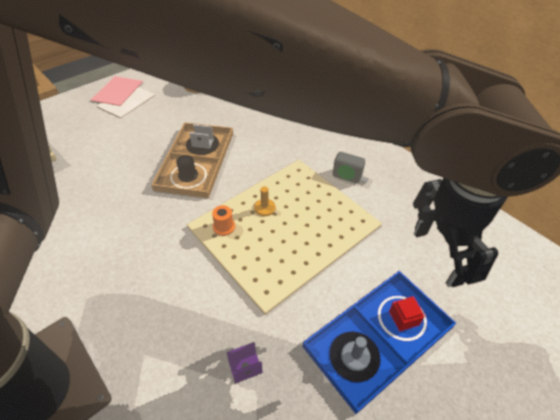

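View pics/top21.png

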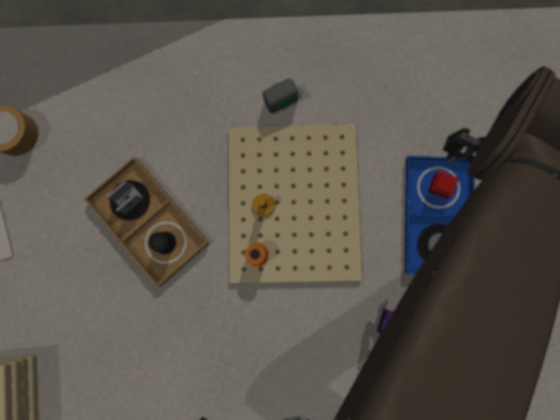

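Wrist: the cap is on the ring, with its step at (286,188) and the ring centred at (289,170). Side and top: the brass foot, orange socket and tape measure are where they were. A numeric check follows.

```bash
python3 - <<'E'
from seg import *
d=np.load("pics/w21.npz");W=Cam("wrist",dict(eef_pos=d["p"],tcp_rot=d["q"]));im=cv2.imread("pics/w21.png")
e=ell(blob(im,(230,112,350,225),lambda h:(h[...,1]<70)&(h[...,2]>160),1));r=W.plane(e[0],.004)
e2=ell(blob(im,(250,140,325,220),lambda h:((h[...,0]<6)|(h[...,0]>174))&(h[...,1]>180)&(h[...,2]>170),1))
print("ring",e[0],r,"cap",e2[0],(W.plane(e2[0],.047)-r)[:2])
print("foot base",W.plane((233,29),.015))
a0=cv2.imread("pics/top0.png");a1=cv2.imread("pics/top21.png");T=Cam("top")
for n,bx,f in(("brass",(248,192,280,220),lambda h:(h[...,0]>12)&(h[...,0]<26)&(h[...,1]>170)),("orange",(242,240,272,270),lambda h:(h[...,0]<13)&(h[...,1]>150)),("tape",(255,72,310,120),lambda h:(h[...,2]<62))):
    print(n,[cv2.minAreaRect(blob(i,bx,f,1).astype(np.float32))[0] for i in(a0,a1)])
print(ctrl.get_state()["contact_force"])
E
```

```text
ring (287.8988952636719, 169.48211669921875) [ 0.5732 -0.3113  0.004 ] cap (287.66015625, 189.56373596191406) [ 0.0053 -0.0028]
foot base [ 0.4517 -0.3045  0.015 ]
brass [(263.5, 205.0), (263.5, 205.0)]
orange [(264.5, 254.5), (263.8795471191406, 256.2577819824219)]
tape [(281.4729919433594, 100.33782958984375), (281.4752197265625, 101.25247955322266)]
[-0.1308 -0.0546 -0.365 ]
```

All within tolerance: the cap is about 6 mm off at most, the others 1–3 mm. The gripper is open and clear. Hand in.

```bash
python3 -c "
from plant import ctrl
print(ctrl.sign_off(), ctrl.get_state()['time'])"
```

```text
the job is handed in; nothing more can be done
the job is handed in; nothing more can be done
```

Both kits are made up and the job was handed in at about 28 s on the robot's clock. The hand-in reported no verdict. The carton got the steel bracket on its pad and the black socket on its circle. After that, the blue tray got the steel foot on its pad and the red cap on its circle.

**Placed parts:** By the wrist-camera checks the bracket is about 3 mm from its middle, the socket about 1 mm, the foot about 1–2 mm and the cap about 6 mm. All four stand upright and released, and the gripper is open well above the tray.

**Parts left alone:** In the top view before and after, the brass foot did not move, and the orange socket and tape measure shifted by 2 pixels or less, which I put down to shadow in the colour masks.

**Disagreements:** Heights measured from two views were up to about 8 mm off the text where the views were nearly parallel (wrist and top). Wrist-pair and apparent-size checks, and first contact when lowering each part, agreed better with the stated heights.

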